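# Fit the second spring nut in the bench rail and mount the neck rest

### The arm

A 6-joint arm with a two-finger parallel gripper is mounted at the origin on the work surface. World frame = base frame: x ahead of the robot, y to its left, z up, the work surface at z = 0. Lengths are in m, angles in rad, forces in N, time in s.
With the tool pointing down it reaches from about 0.4 to 0.825 m from the base axis. Payload 7 kg.
Tool frame: the origin (TCP) lies at the very end of the fingers, on their centre line; the grasp point (between the pads) lies 19 mm behind it (arm.pinch_z is the z of the grasp point in the tool frame, in m); z points along the fingers, y is the direction in which the jaws open and shut (so a half turn about z gives the same grasp; the last joint's range is limited). The gripper opens to 88 mm and grips with 3 to 60 N. Pads are 19 mm wide; open, the fingers measure 130 mm over their backs; the gripper's body (78 mm by 193 mm) begins 47 mm behind the grasp point.
Start: joints at [-1.026, 0.359, 0.012, 0, -1.224, -0.288], TCP at [0.171, -0.653, 0.199] pointing down, gripper open.
Joint ranges: [-3.07, 3.07], [-1.43, 2.12], [-1.02, 1.25], [-3.03, 1.67], [-3.05, -0], [-3.03, 3.03]. Speed limits (rad/s): [2.39, 2.39, 3.01, 3.14, 3.14, 3.14].

### API

Orientations are given as [roll, pitch, yaw] about the fixed x, y, z axes, in that order (R = Rz(yaw) Ry(pitch) Rx(roll)).
In Python, from station import arm gives the robot as it stands.
- The arm moves only by the tool drive_tool, never from a script. Its argument "targets" is a list of rows, each a list of 6 numbers: the shift along the world's x, y, z in units of 0.04 m (1.0 is 0.04 m), then the turn, a rotation vector about the world's x, y, z in units of 6 degrees (1.0 is 6 degrees). In form: [[x, y, z, wx, wy, wz], ...]. A call has 1 to 5 rows; each row shifts and turns the commanded pose from where the row before left it; what a row does not reach is not made up. A row lasts 1/8 s, in which the tool goes at most 62.5 mm and 10.7 degrees, less where a joint would pass 70% of its speed; a pose out of reach is approached as far as the arm can. A call with a number of a shift or a turn outside -1 to 1 is refused whole. A call with a gripper value outside its range is refused whole. "claw" is the opening, from 0 (shut) to 1 (fully open), set as the call begins (left out, the last holds). The fingers move at their own pace and stop on an object; "newtons" is the grip in N (left out, the last holds). Time passes only in rows, so rows that do not move let the fingers close. It gives the time, the measured TCP pose, the force and the opening at its end, in the units of the state.
- arm.get_state(): the state, without advancing time (a new reading comes with each control period).
- arm.grab_frame(name): name is "side" or "top" or "wrist"; returns (picture, depth): 480x640x3 uint8, red, green, blue; 480x640 float32, m along the optical axis (not along the pixel's ray), 0 where there is no reading.
- arm.get_calibration(name): a dict with "mtx" (3x3 intrinsics, pixels), "origin" and "rotation" of the camera in the world. Camera axes: x right, y up, looking along -z (the intrinsics and any distortion apply to the point x, -y, -z); pixel columns grow to the right and rows downward; lengths in m; the calibration is good to about 2 mm. A picture is of the moment at which its call begins: read the wrist's pose just before it. get_calibration takes no time and is no camera call; for the wrist camera it gives the pose at the moment of the call.
- arm.job_done(): hands the job in, once; it reports no verdict.
Trained networks look in the newest picture that a camera, given by its name, has taken for a name from the list of things; names that differ only in an ending like _2 or _b are one class to them, and where a whole thing is asked for, a point or a joint stands for the part that bears it (a point fixed in the world has none). Each returns a list of dicts, best first, with "score" (0 to 1); they miss things now and then, are a little off and sometimes report something else, mostly with a low value. They report only what shows in the picture. A call takes as long as a camera call. They do not tell look-alikes from the thing itself.
- arm.search_frame(target, camera): "point" ([x, y, z] in m, in the coordinates of the camera as it stood for that picture, good to about 4 mm: the middle of the surface that is visible of it).
- arm.cut_out(target, camera): "pixels" (480x640 bool, what is visible of it).
- arm.landmark_of(target, camera): "point" ([x, y, z] in m, in the coordinates of the camera as it stood for that picture, good to about 4 mm: a listed point, or the origin of a listed thing).
The state is a dict: "t": time; "q": joint angles; "qd": joint speeds; "joint_efforts": joint torques, N m; "eef_pos": TCP position; "ee_rot": TCP orientation; "force": force on the tool from outside, world axes, zero at the start; "moment": the same for the moment, N m; "width": finger opening in m.
Only numpy, scipy, OpenCV 4.12 (cv2) and the standard library are available. Lean on these libraries where they do the work, as an engineer would, in place of code of your own. Each camera call takes 0.05 s, during which the arm holds its last target. There are 200 camera calls.

### The job

Set up the neck rest on the bench rail: one stud stands in the rail already, so take the spring nut with its stud from the wooden stand, push it down through the rail's slot against its spring, twist it ninety degrees so that its grooves catch the lips and let it go, one hole spacing (90 mm) from the set stud on whichever side has room. Then put the neck rest down over both studs, flat on the rail, and leave the other things on the bench where they are.

Things in the scene. Friction and masses are not known exactly. Their poses are not given: they have to be found in the camera images.
- rail: Steel channel rail fixed on the bench, 260 mm long (x; 4 mm end caps beyond), 50 mm wide (y), 34 mm high. Origin: centre of its underside on the bench, z up. Inside it is 44 mm wide, its floor at z = 3 mm, its ends closed.
- slot (a point): Middle of the rail's slot, at the level of the rail's top. The slot is 22 mm wide and runs the whole 260 mm. Lips on both sides are 3 mm thick; their inner edges (11 to 14 mm from the centreline) turn down to 27 mm above the rail's underside. The spring nut enters with its long side along the slot and is caught with its long side across it.
- set_stud: Nut and stud already fixed in the rail's slot, within 70 mm of the rail's middle; same shape and height as the loose spring nut when caught. Cannot be moved. Origin: centre of the nut's underside, on the slot's centreline, 22 mm above the bench; its stud's top is 90 mm above the bench, 56 mm above the rail's top.
- stand: Wooden stand block fixed on the bench, 84 x 62 x 36 mm (x, y, z), origin at the centre of its underside. A pocket 42 x 21 mm, 5 mm deep, in its top holds the spring nut with the nut's x along the stand's x.
- nut: Loose spring nut with stud, about 0.15 kg, upright in the stand. Origin: centre of the nut's underside, z up the stud. Steel bar 38 (x) x 16 (y) x 9 mm (z), with two grooves across its top (along y) at |x| 8.5 to 16.5 mm, 4 mm deep. Caught, its origin is 22 mm above the rail's underside and x lies across the rail; it still slides along the rail under a push of some newtons.
- nut_stud (a point): Place to grip on the nut's stud, 46 mm above the nut's underside. The stud is square, 14 x 14 mm, sides along the nut's x and y, from z = 9 to 62 mm of the nut, with a round nose 10 mm thick to z = 68.
- spring_foot (a point): Underside of the spring foot (disc of 14 mm diameter) below the nut: 24 mm below the nut's underside when free, pressed up by 16 mm at most (3 N to start, 7 N at 13 mm). With the nut's origin 10 to 17 mm above the rail's underside the nut is below the lips and turns either way; released after 90 degrees, it is lifted into the lips. Not or partly turned it stays lower or is pushed out.
- rest: Loose neck rest, about 0.3 kg, flat on the bench. Plywood base 150 x 56 x 8 mm (x, y, z), origin at the centre of its underside, z up. Two rectangular through-holes centred at x = -45 and +45 mm, each 30 (x) by 20 mm (y). Mounted, its underside lies on the rail's top, x along the rail, either way round.
- rest_block (a point): Place to grip on the rest's upright wooden block, 40 mm above the rest's underside. The block is 44 (x) x 34 mm (y), z 8 to 48 mm, with a horn at each x end up to z = 66 mm and a gap between for an instrument's neck. Grip it across its 34 mm (y).
- plane: Bystander: small wooden hand plane, 110 x 36 mm, 60 mm high; leave it. Origin: centre of its underside.
- tbolt: Bystander: short round bolt with a bar head, 53 mm long, lying on the bench, no spring; leave it. Origin: on the bench under the head's inner face.
- varnish: Bystander: amber jar, 60 mm diameter, 90 mm high; leave it. Origin: centre of its underside.
- mug: Bystander: white mug, 80 mm diameter, 90 mm high; leave it. Origin: centre of its underside.
- driver: Bystander: screwdriver lying on the bench; leave it. Origin under its middle.
- mallet: Bystander: hammer lying on the bench; leave it. Origin under its middle.
- offcut: Bystander: strip of wood, 160 x 30 x 18 mm; leave it. Origin: centre of its underside.
There are look-alikes about, which are no part of the job. Leave any blue or yellow look-alike of the nut alone. Of the things that look like the rest, take the one that is farthest to the robot's left at the start.

How it is judged:
On the way:
1. the spring nut is caught under the lips, turned across the rail, and let go (z of nut in the frame of rail between 0.0202 and 0.024 m and angle between the x axis of nut and the y axis of rail, either way round below 0.25 rad and angle between nut's own z axis and vertical below 0.1 rad and y of nut in the frame of rail between -0.005 and 0.005 m and x of nut in the frame of rail between -0.125 and 0.125 m and contact force between the fingers and nut below 0.1 N), for 0.2 s.
At the end, for the whole second after the job is handed in: Nut caught: origin 20.2-24 mm above rail underside, x within 0.25 rad of across, upright to 0.1 rad, 5 mm of centreline, 65-115 mm from set stud. Rest flat on rail top: underside 31-37 mm up, tilt < 0.05, along rail to 0.15 rad, centre 28-62 mm from each stud. Both still (< 0.02 m/s) (z of nut in the frame of rail between 0.0202 and 0.024 m and angle between the x axis of nut and the y axis of rail, either way round below 0.25 rad and angle between nut's own z axis and vertical below 0.1 rad and y of nut in the frame of rail between -0.005 and 0.005 m and x of nut in the frame of rail between -0.125 and 0.125 m and z of rest in the frame of rail between 0.031 and 0.037 m and angle between rest's own z axis and vertical below 0.05 rad and angle between the x axis of rest and the x axis of rail, either way round below 0.15 rad and horizontal distance between rest and set_stud between 0.028 and 0.062 m and horizontal distance between rest and nut between 0.028 and 0.062 m and horizontal distance between set_stud and nut between 0.065 and 0.115 m and linear speed of each of rest, nut below 0.02 m/s); the robot touches nothing.
It fails at once if another thing on the bench is moved by more than 30 mm (distance of any of plane, tbolt, varnish, mug, driver, mallet, offcut from where it was at the start of the episode above 0.03 m).
It also fails if it takes over 70 s, if anything falls off the work surface, if the arm or the gripper's body presses on something with over 40 N, if the wrist force passes 120 N, or if a joint passes its speed limit or range.

## Working session

There is one attempt and no reset: what is moved stays moved. The work goes in short steps, Python scripts to look and compute and a tool call to move; the robot and the scene stay as the last step left them, time stands still between calls to the robot, and variables do not carry over. Pictures are saved under pics/ and viewed, about 8 in all and at most 12, crops included, and the job is handed in when it is done.

Besides the shell and the picture viewer there is one more tool, called after "Request:" as name([rows], argument=value, ...), one row to a line, values as JSON. drive_tool: Moves the arm, as the interface text tells. Shifts and turns lie within -1 to 1; 1 stands for 0.04 m of shift or 6 degrees of turn. Its arguments: {"type":"object","properties":{"targets":{"type":"array"},"claw":{"type":"number"},"newtons":{"type":"number"}},"required":["targets"]}

```bash
mkdir -p pics
cat > h.py <<'E'
from station import arm
import numpy as np, cv2
def cam(n):
    c=arm.get_calibration(n); return np.array(c["mtx"]),np.array(c["origin"]),np.array(c["rotation"])
def w(p,n):
    K,o,R=cam(n); return R@np.array(p)+o
def px(P,n):
    K,o,R=cam(n); c=R.T@(np.array(P)-o); v=K@np.array([c[0],-c[1],-c[2]]); return v[:2]/v[2]
def cloud(d,n):
    K,o,R=cam(n); v,u=np.mgrid[0:480,0:640]
    x=(u-K[0,2])/K[0,0]*d; y=(v-K[1,2])/K[1,1]*d
    return np.stack([x,-y,-d],-1)@R.T+o
def save(n,f,crop=None,s=1):
    im,d=arm.grab_frame(n); o=im
    if crop: a,b,c,e=crop; o=im[b:e,a:c]
    cv2.imwrite("pics/"+f,cv2.resize(o[...,::-1],None,fx=s,fy=s,interpolation=cv2.INTER_CUBIC)); return im,d
E
python3 - <<'E'
from h import *
np.set_printoptions(precision=4,suppress=True)
im1,d=save("top","a_top.png"); im2,d2=save("side","a_side.png")
np.savez("first.npz",top=im1,td=d,side=im2,sd=d2)
for n in ["rail","set_stud","nut","nut_stud","rest","rest_block","stand","slot"]:
    for c in ["top","side"]:
        for r in arm.landmark_of(n,c)[:4]: print(n,c,round(r["score"],2),w(r["point"],c),px(w(r["point"],c),c).round())
print(arm.get_state()["t"])
E
```

```text
Traceback (most recent call last):
  File "h.py", line 8, in px
    K,o,R=cam(n); c=R.T@(np.array(P)-o); v=K@np.array([c[0],-c[1],-c[2]]); return v[:2]/v[2]
                                                       ~^^^
IndexError: invalid index to scalar variable.
```

View pics/a_top.png

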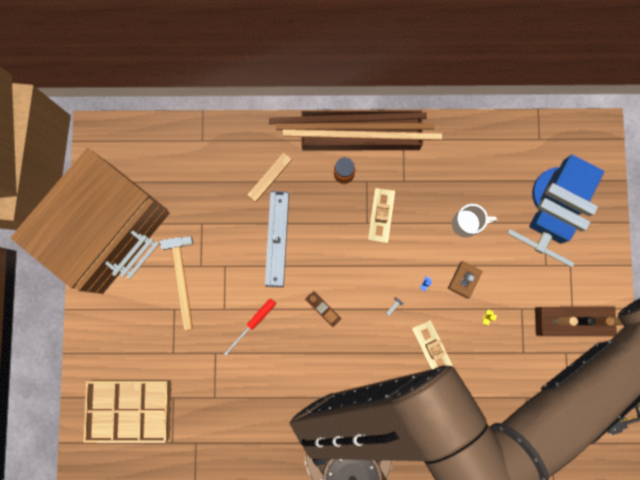

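The top view shows the rail at (277,240), with its set stud in the slot. The stand and nut are at (465,280), with look-alikes in blue (426,284) and yellow (489,317). There are two rest-like things, at (381,215) and (433,345).

Run:
```python
from station import arm
for c in ["top","side","wrist"]: print(c,arm.get_calibration(c))
print(arm.landmark_of("rail","top")); print(arm.get_state())
```

```text
top {'mtx': array([[619.86915176,   0.        , 323.34495564],
       [  0.        , 619.86915176, 252.12852418],
       [  0.        ,   0.        ,   1.        ]]), 'origin': array([0.3566937 , 0.05112793, 1.74497464]), 'rotation': array([ 0.11297036,  0.01123809, -1.57302583])}
side {'mtx': array([[600.76113498,   0.        , 322.79828683],
       [  0.        , 600.76113498, 239.22068711],
       [  0.        ,   0.        ,   1.        ]]), 'origin': array([0.2911336 , 0.84757254, 1.06656695]), 'rotation': array([ 0.70108788,  0.01357429, -2.8681625 ])}
wrist {'mtx': array([[426.58832479,   0.        , 317.86186659],
       [  0.        , 426.58832479, 231.20859171],
       [  0.        ,   0.        ,   1.        ]]), 'origin': array([ 0.10625043, -0.66932903,  0.38504067]), 'rotation': array([-2.47321664e-01, -6.89465266e-04,  1.82695344e+00])}
[{'point': [-0.1297, 0.0377, -1.7638], 'score': 0.58}, {'point': [0.2075, -0.1419, -1.7409], 'score': 0.5}]
{'t': 0.2, 'q': array([-1.02586652e+00,  3.59106912e-01,  1.14508889e-02, -1.60348563e-04,
       -1.22410831e+00, -2.88097229e-01]), 'qd': array([ 0.00069074, -0.00325333,  0.00144007,  0.00053562,  0.00143808,
       -0.00143967]), 'joint_efforts': array([-3.96453706e-04, -5.82553661e+01,  2.92986774e+01,  6.99279115e+00,
        8.29769910e-03, -1.29146601e-04]), 'eef_pos': array([ 0.17135095, -0.65258357,  0.19860865]), 'ee_rot': array([ 3.14062170e+00, -1.30497965e-04, -2.88481457e+00]), 'force': array([-0.41977239,  0.17895724,  0.00939924]), 'moment': array([-0.04754709,  0.01149906, -0.00759002]), 'width': 0.08763116515542231}
```

View pics/a_side.png

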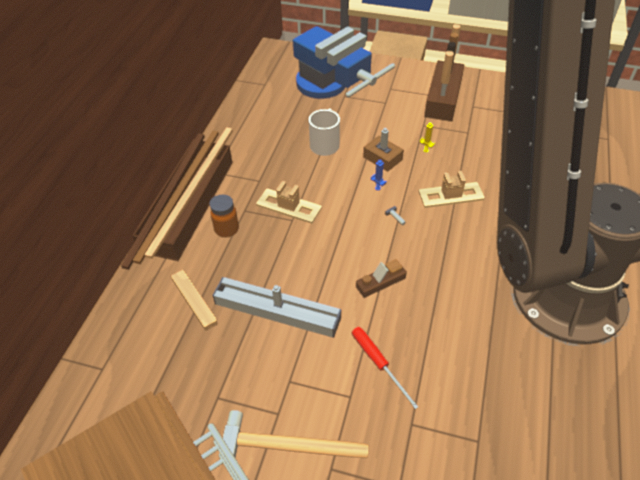

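The side view agrees with the top view: rail (277,305), stand with grey nut (384,148), rests (288,200) and (452,188). Top-image right is -y in the world, so the leftmost rest should be the one at top (381,215). Next I'll measure all of these.

```bash
sed -i 's/^import numpy.*/import numpy as np, cv2\nfrom scipy.spatial.transform import Rotation as Ro/; s/np.array(c\["rotation"\])/Ro.from_euler("xyz",c["rotation"]).as_matrix()/' h.py
python3 - <<'E'
from h import *
np.set_printoptions(precision=4,suppress=True)
for n in ["rail","set_stud","nut","nut_stud","rest","rest_block","stand"]:
    for c in ["top","side"]:
        for r in arm.landmark_of(n,c)[:4]: print(n,c,round(r["score"],2),w(r["point"],c),px(w(r["point"],c),c).round())
f=np.load("first.npz"); P=cloud(f["td"],"top")
print("bench z", np.median(P[380:460,190:280,2]),np.median(P[200:260,330:360,2]))
for n in ["rail","rest","stand"]:
    for r in arm.cut_out(n,"top")[:3]:
        m=r["pixels"]; q=P[m]; z=q[:,2]; q=q[(z>0.004)&(z<0.2)]
        print(n,round(r["score"],2),len(q),cv2.minAreaRect(q[:,:2].astype(np.float32)),np.percentile(q[:,2],[5,50,95]))
Q=P[...];
E
python3 - <<'E'
import cv2
a=cv2.imread("pics/a_top.png")[150:400,230:530]
cv2.imwrite("pics/b.png",cv2.resize(a,None,fx=2.4,fy=2.4,interpolation=cv2.INTER_CUBIC))
E
```

```text
rail top 0.58 [ 0.5933  0.1999 -0.0018] [278. 239.]
rail top 0.5 [ 0.4115 -0.1369 -0.003 ] [397. 303.]
rail side 0.86 [ 0.585   0.2053 -0.0005] [278. 313.]
rail side 0.29 [ 0.6568 -0.0967  0.0016] [289. 205.]
set_stud top 0.69 [ 0.6588 -0.0915  0.037 ] [381. 213.]
set_stud top 0.55 [0.5881 0.2026 0.0181] [276. 240.]
set_stud top 0.55 [ 0.4123 -0.1396 -0.0016] [398. 302.]
set_stud side 0.48 [0.5859 0.1988 0.0215] [278. 305.]
set_stud side 0.35 [ 0.461   0.4676 -0.0018] [297. 447.]
nut top 0.67 [ 0.6414 -0.3276 -0.0025] [463. 221.]
nut top 0.65 [ 0.3648 -0.3799  0.0236] [487. 319.]
nut top 0.62 [ 0.473  -0.3252  0.0319] [467. 280.]
nut top 0.6 [ 0.4642 -0.2091  0.0252] [424. 283.]
nut side 0.8 [ 0.3704 -0.3851  0.0237] [426. 143.]
nut side 0.72 [ 0.4618 -0.212   0.0259] [378. 181.]
nut side 0.64 [ 0.472  -0.3242  0.0325] [383. 149.]
nut_stud top 0.68 [ 0.4739 -0.3196  0.0766] [468. 278.]
nut_stud top 0.67 [ 0.4654 -0.2068  0.0708] [426. 282.]
nut_stud top 0.58 [ 0.3726 -0.383   0.0636] [492. 316.]
nut_stud side 0.81 [ 0.459  -0.2085  0.075 ] [380. 167.]
nut_stud side 0.54 [ 0.3725 -0.3
[... 660 characters left out ...]
50. 328.]
stand side 0.98 [ 0.4696 -0.3256 -0.0035] [384. 159.]
bench z 0.00018699523910847837 0.00013653761868104297
rail 0.57 1328 ((0.5892676711082458, 0.2005528062582016), (0.050978392362594604, 0.2679484486579895), 87.13567352294922) [0.005  0.0323 0.0405]
rest 0.78 707 ((0.2906491160392761, -0.22825637459754944), (0.13324613869190216, 0.058005042374134064), 25.23851203918457) [0.0051 0.0117 0.0671]
rest 0.74 818 ((0.6573188900947571, -0.09339144825935364), (0.05974813178181648, 0.15860341489315033), 82.82771301269531) [0.0047 0.0108 0.0664]
stand 0.67 623 ((0.47433504462242126, -0.32183247804641724), (0.06276265531778336, 0.08675829321146011), 63.451927185058594) [0.0152 0.0351 0.042 ]
```

View pics/b.png

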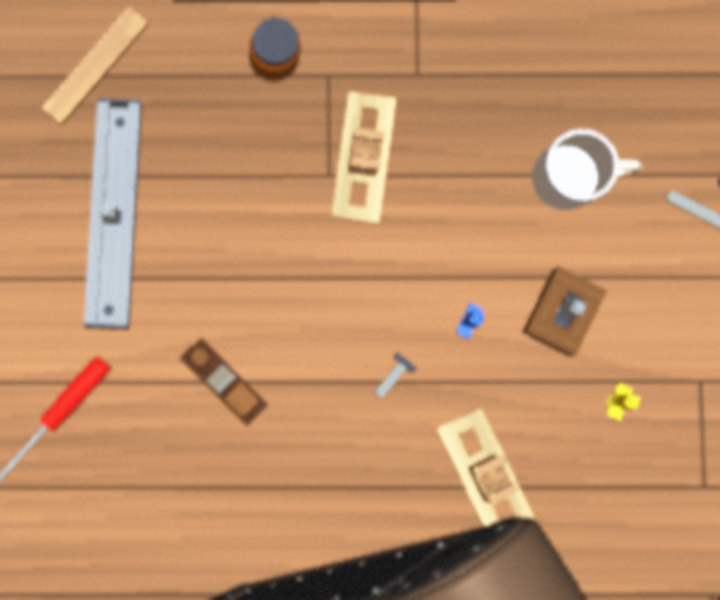

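I'm taking the rest at top-view (381,215), y = -0.09, over (433,345), y = -0.23: it is farther to the robot's left, and the crop confirms it. The nut is the grey one in the stand at (465,280). The set stud is at about the rail's middle. I'm moving above the stand now.

Request:
drive_tool([
  [0.76,0.82,0,0,0,0.81],
  [0.76,0.82,0,0,0,0.81],
  [0.76,0.82,0,0,0,0.81],
  [0.76,0.82,0,0,0,0.81],
  [0.76,0.82,0,0,0,0.81],
])

```text
t: 1.68
eef_pos: [0.3243, -0.4878, 0.1994]
ee_rot: [-3.141, 0.0, -2.458]
force: [-0.1, -0.6, 0.3]
width: 0.0877
```

Request:
drive_tool([
  [0.76,0.82,0,0,0,0.81],
  [0.76,0.82,0,0,0,0.81],
  [0.76,0.82,0,0,0,0.81],
  [0.76,0.82,0,0,0,0.81],
  [0.76,0.82,0,0,0,0.81],
])

```text
t: 2.3
eef_pos: [0.4764, -0.3237, 0.1995]
ee_rot: [-3.141, 0.0, -2.034]
force: [0.8, 0.3, -0.5]
width: 0.0878
```

Request:
drive_tool([
  [0,0,0,0,0,0],
  [0,0,0,0,0,0],
], claw=0.6)

```text
t: 2.55
eef_pos: [0.4754, -0.3247, 0.1992]
ee_rot: [3.141, -0.0, -2.036]
force: [-0.1, -0.7, 0.3]
width: 0.0733
```

Run:
```python
from h import *
np.set_printoptions(precision=4,suppress=True)
im,d=save("wrist","c.png")
s=arm.get_state(); print(s["t"],s["eef_pos"],np.degrees(s["ee_rot"]),np.degrees(s["q"]))
P=cloud(d,"wrist")
for n in ["nut","nut_stud","stand"]:
    for r in arm.landmark_of(n,"wrist")[:3]: print(n,round(r["score"],2),w(r["point"],"wrist"),px(w(r["point"],"wrist"),"wrist").round())
c=np.array([.474,-.323])
near=np.hypot(P[...,0]-c[0],P[...,1]-c[1])<.065
m=near&(P[...,2]>.03)&(P[...,2]<.039); print("stand",cv2.minAreaRect(P[m][:,:2].astype(np.float32)),np.median(P[m][:,2]))
near=np.hypot(P[...,0]-c[0],P[...,1]-c[1])<.025
m=near&(P[...,2]>.085)&(P[...,2]<.105);q=P[m]
if len(q): print("stud top",len(q),q.mean(0),q.min(0),q.max(0))
```

```text
2.6 [ 0.475  -0.3251  0.1992] [ 179.9912   -0.0049 -116.7253] [-14.9245  11.2501 -12.1658   0.0032 -66.5937 -11.8021]
nut 0.72 [ 0.475  -0.3281  0.0348] [315. 203.]
nut 0.64 [ 0.3662 -0.39    0.0248] [401.  71.]
nut 0.57 [ 0.4642 -0.2134  0.0259] [382. 306.]
nut_stud 0.97 [ 0.471  -0.3275  0.0849] [319. 214.]
nut_stud 0.9 [ 0.3703 -0.3851  0.0724] [412.  73.]
nut_stud 0.5 [ 0.4635 -0.2175  0.0736] [389. 327.]
stand 0.65 [ 0.4721 -0.3262 -0.0007] [319. 196.]
stand ((0.47345834970474243, -0.32572290301322937), (0.062482137233018875, 0.08419580012559891), 62.385982513427734) 0.03699423359124965
stud top 421 [ 0.4727 -0.3271  0.0956] [ 0.4644 -0.335   0.0851] [ 0.4823 -0.3174  0.1023]
```

View pics/c.png

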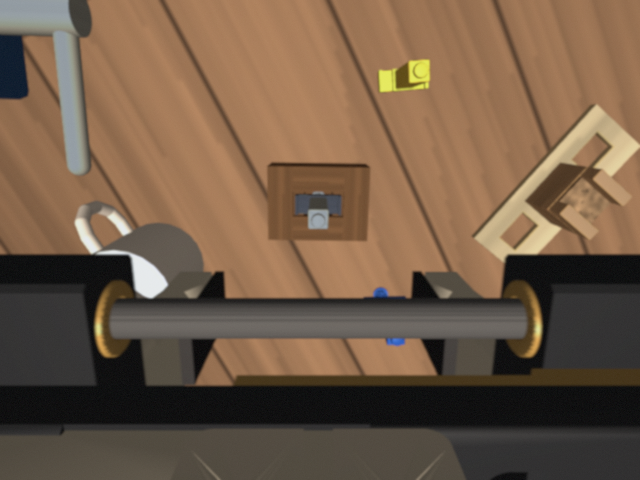

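The wrist view shows the grey nut in the stand, stud top at (318,215), aligned with the jaws. Blue (390,315) and yellow (408,73) are clear of it. Going down to grip.

Request:
drive_tool([
  [-0.05,-0.04,-0.85,0,0,-0.15],
  [0,0,-0.85,0,0,0],
  [0,0,-0.85,0,0,0],
  [0,0,-0.6,0,0,0],
  [0,0,-0.3,0,0,0],
])

```text
t: 3.38
eef_pos: [0.4723, -0.3268, 0.0599]
ee_rot: [3.14, -0.0, -2.054]
force: [-1.3, -0.6, -0.2]
width: 0.0528
```

Request:
drive_tool([
  [0,0,0,0,0,0],
  [0,0,0,0,0,0],
  [0,0,0,0,0,0],
  [0,0,0,0,0,0],
  [0,0,0,0,0,0],
], claw=0, newtons=40)

```text
t: 4.0
eef_pos: [0.4739, -0.3266, 0.0617]
ee_rot: [-3.14, 0.0, -2.052]
force: [0.6, -0.2, 1.7]
width: 0.0125
```

Request:
drive_tool([
  [0,0,0.5,0,0,0],
  [0,0,0.8,0,0,0],
  [0,0,0.8,0,0,0],
  [0,0,0.8,0,0,0],
  [0,0,0.6,0,0,0],
])

```text
t: 4.62
eef_pos: [0.4734, -0.3263, 0.2024]
ee_rot: [-3.141, 0.0, -2.052]
force: [-0.7, 0.1, -2.7]
width: 0.0127
```

Request:
drive_tool([
  [0.04,0.94,0,0,0,0.27],
  [0.04,0.94,0,0,0,0.27],
  [0.04,0.94,0,0,0,0.27],
  [0.04,0.94,0,0,0,0.27],
  [0.04,0.94,0,0,0,0.27],
])

```text
t: 5.25
eef_pos: [0.4809, -0.1371, 0.2009]
ee_rot: [3.141, 0.0, -1.91]
force: [1.0, -0.6, -2.1]
width: 0.0127
```

Request:
drive_tool([
  [0.04,0.94,0,0,0,0.27],
  [0.04,0.94,0,0,0,0.27],
  [0.04,0.94,0,0,0,0.27],
  [0.04,0.94,0,0,0,0.27],
  [0.04,0.94,0,0,0,0.27],
])

```text
t: 5.88
eef_pos: [0.4889, 0.0508, 0.201]
ee_rot: [3.141, -0.0, -1.769]
force: [0.4, 0.5, -2.1]
width: 0.0128
```

Request:
drive_tool([
  [0.04,0.94,0,0,0,0.27],
  [0.04,0.94,0,0,0,0.27],
  [0.04,0.94,0,0,0,0.27],
  [0.04,0.94,0,0,0,0.27],
  [0.04,0.94,0,0,0,0.27],
])

```text
t: 6.5
eef_pos: [0.4969, 0.2386, 0.2009]
ee_rot: [3.141, -0.0, -1.627]
force: [0.2, -0.4, -2.9]
width: 0.0126
```

Request:
drive_tool([
  [0,0,0,0,0,0],
  [0,0,0,0,0,0],
])

```text
t: 6.75
eef_pos: [0.4969, 0.2373, 0.2007]
ee_rot: [3.141, -0.001, -1.628]
force: [0.1, 0.2, -2.0]
width: 0.0125
```

Run:
```python
from h import *
np.set_printoptions(precision=4,suppress=True)
im,d=save("wrist","d.png")
s=arm.get_state(); print(s["t"],s["eef_pos"],np.degrees(s["ee_rot"]),np.degrees(s["q"]),s["width"])
P=cloud(d,"wrist")
for n in ["set_stud","rail","slot","nut","nut_stud"]:
    for r in arm.landmark_of(n,"wrist")[:3]: print(n,round(r["score"],2),w(r["point"],"wrist"),px(w(r["point"],"wrist"),"wrist").round())
c=np.array([.588,.2])
L=P-[*c,0]; a=np.radians(-2.9); u=L[...,0]*np.cos(a)+L[...,1]*np.sin(a); v=-L[...,0]*np.sin(a)+L[...,1]*np.cos(a)
m=(abs(u)<.15)&(abs(v)<.05)&(P[...,2]>.030)&(P[...,2]<.038)
(cc,sz,an)=cv2.minAreaRect(P[m][:,:2].astype(np.float32)); print("rail top",cc,sz,an,np.median(P[m][:,2]))
m=(abs(u)<.08)&(abs(v)<.03)&(P[...,2]>.078)&(P[...,2]<.1);q=P[m]; print("stud top",len(q),q.mean(0) if len(q) else 0, q.min(0),q.max(0))
np.savez("d.npz",P=P,im=im)
```

```text
6.8 [0.497  0.2369 0.2009] [179.9574  -0.0328 -93.307 ] [ 45.866    8.8222 -14.9585  -0.0118 -66.272  -49.1682] 0.012505521901853679
set_stud 0.97 [0.5856 0.2008 0.023 ] [209. 166.]
rail 0.91 [ 0.5881  0.1989 -0.0002] [213. 162.]
nut 0.81 [0.4992 0.2372 0.1762] [311. 255.]
nut_stud 0.64 [0.4983 0.2388 0.2217] [312. 291.]
rail top (0.5897845029830933, 0.19832991063594818) (0.050262726843357086, 0.2689693868160248) 87.01748657226562 0.0352052092761633
stud top 437 [0.5836 0.198  0.0867] [0.5775 0.1912 0.0783] [0.5924 0.2053 0.0932]
```

View pics/d.png

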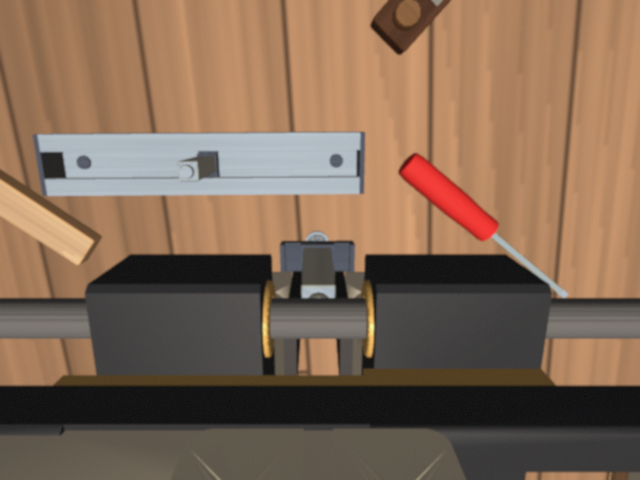

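The wrist view shows the rail from (38,160) to (364,160), the set stud's nose at (188,170), floor screws at (84,162) and (336,160), and the held nut square at (317,250). I'll measure the slot's line, the screws and the held nut more closely.

Run:
```python
from h import *
np.set_printoptions(precision=4,suppress=True)
f=np.load("d.npz"); P=f["P"]; x,y,z=P[...,0],P[...,1],P[...,2]
c=np.array([.5898,.1983]); a=np.radians(-2.98)
u=(x-c[0])*np.cos(a)+(y-c[1])*np.sin(a); v=-(x-c[0])*np.sin(a)+(y-c[1])*np.cos(a)
for lo,hi in [(-.11,-.08),(-.08,-.05),(.05,.08),(.08,.11)]:
    m=(u>lo)&(u<hi)&(abs(v)<.04)&(z>.031)&(z<.04); s=np.sort(v[m]); g=np.argmax(np.diff(s)); print(lo,"outer",s[3],s[-4],"gap",s[g],s[g+1])
m=(abs(u)<.09)&(abs(v)<.009)&(z<.03); print("floor z",np.percentile(z[m],[10,50,90]))
for p in [(84,162),(336,160),(188,170)]: print(p,P[p[1],p[0]],u[p[1],p[0]],v[p[1],p[0]])
m=(abs(x-.497)<.04)&(abs(y-.237)<.04)&(z>.165)&(z<.185); q=P[m]
print("nut",len(q),np.percentile(q,[1,50,99],axis=0)); print(cv2.minAreaRect(q[:,:2].astype(np.float32)))
m=(abs(x-.497)<.04)&(abs(y-.237)<.04)&(z>.13)&(z<.16); q=P[m]; print("foot",len(q),np.percentile(q,[1,50,99],axis=0) if len(q) else 0)
m=(abs(u+.005)<.03)&(abs(v)<.03)&(z>.055)&(z<.078); print("set stud side",np.percentile(np.c_[u[m],v[m]],[2,50,98],axis=0))
```

```text
-0.11 outer -0.024710008217462755 0.025008535074051475 gap -0.010998844368810625 0.010746240394603465
-0.08 outer -0.024890915146738246 0.0248928429929091 gap -0.011197226530047791 0.01072302008555827
0.05 outer -0.02491731253465427 0.024896302618214405 gap -0.011197364038868075 0.010625944464333905
0.08 outer -0.025087688394412153 0.02470702350517912 gap -0.01143605452453762 0.010707819593483069
floor z [0.0033 0.0043 0.0053]
(84, 162) [0.6998 0.1923 0.0063] 0.11013751542659245 -0.00031024904998237183
(336, 160) [0.4771 0.2035 0.0063] -0.11280140966610629 -0.0006423547280170272
(188, 170) [0.5829 0.1973 0.0909] -0.006833682639187201 -0.0013856448799111356
nut 1626 [[0.4774 0.2296 0.1728]
 [0.4959 0.2355 0.1768]
 [0.5146 0.2465 0.1842]]
((0.4960518777370453, 0.23834644258022308), (0.016310496255755424, 0.03816511482000351), 86.83751678466797)
foot 166 [[0.49   0.2316 0.1469]
 [0.4961 0.2336 0.1501]
 [0.5024 0.2367 0.1597]]
set stud side [[-0.0119 -0.0072]
 [-0.0114 -0.0027]
 [ 0.0005  0.0061]]
```

The measurements agree well. The rail axis is at -3.0°, the set stud at u = -5.5 mm, and the floor screws at ±110 mm. The far side (u ≈ +84 mm) has more room. Moving above it.

Request:
drive_tool([
  [0.89,-0.22,0,0,0,0],
  [0.89,-0.22,0,0,0,0],
  [0.89,-0.22,0,0,0,0],
  [0.89,-0.22,0,0,0,0],
  [0.89,-0.23,0,0,0,0.03],
])

```text
t: 7.68
eef_pos: [0.6766, 0.1923, 0.2011]
ee_rot: [3.142, -0.0, -1.625]
force: [-0.2, 0.7, -1.9]
width: 0.0127
```

Request:
drive_tool([
  [0,0,-0.8,0,0,0],
  [0,0,-0.9,0,0,0],
  [0,0,-0.9,0,0,0],
  [0,0,0,0,0,0],
  [0,0,0,0,0,0],
])

```text
t: 8.3
eef_pos: [0.6765, 0.1932, 0.0988]
ee_rot: [-3.14, 0.0, -1.625]
force: [0.2, 0.6, -1.8]
width: 0.0124
```

Run:
```python
from h import *
np.set_printoptions(precision=4,suppress=True)
im,d=save("wrist","e.png"); s=arm.get_state(); P=cloud(d,"wrist"); x,y,z=P[...,0],P[...,1],P[...,2]; t=s["eef_pos"]
print(s["t"],t,np.degrees(s["ee_rot"]))
m=(abs(x-t[0])<.04)&(abs(y-t[1])<.04)&(z>t[2]-.034)&(z<t[2]-.018); r=cv2.minAreaRect(P[m][:,:2].astype(np.float32)); print("nut",r)
c=np.array([.5898,.1983]); a=np.radians(-2.98)
u=(x-c[0])*np.cos(a)+(y-c[1])*np.sin(a); v=-(x-c[0])*np.sin(a)+(y-c[1])*np.cos(a)
for lo,hi in [(-.08,-.04),(.02,.05),(.05,.06),(.105,.12)]:
    m=(u>lo)&(u<hi)&(abs(v)<.04)&(z>.031)&(z<.04); q=np.sort(v[m]); print(lo,len(q),q[3],q[-4],np.median(z[m])) if len(q)>9 else 0
n=np.array(r[0])-c; print("nut uv",n@[np.cos(a),np.sin(a)],n@[-np.sin(a),np.cos(a)])
```

```text
8.35 [0.6767 0.1935 0.0994] [-179.8399    0.0629  -93.0928]
nut ((0.6758604645729065, 0.1949717253446579), (0.016228782013058662, 0.038050856441259384), 86.60814666748047)
-0.08 3112 -0.024499249136669402 0.02597311029613957 0.0355036204448434
0.02 1336 -0.024380078424052654 0.012165018707078161 0.03551462246091483
0.05 530 -0.02430873409312966 0.02233369983787164 0.03560819360489348
0.105 803 -0.024312461511053755 0.022662723211142453 0.035575922617160693
nut uv 0.08611711690494316 0.001150282863578706
```

View pics/e.png

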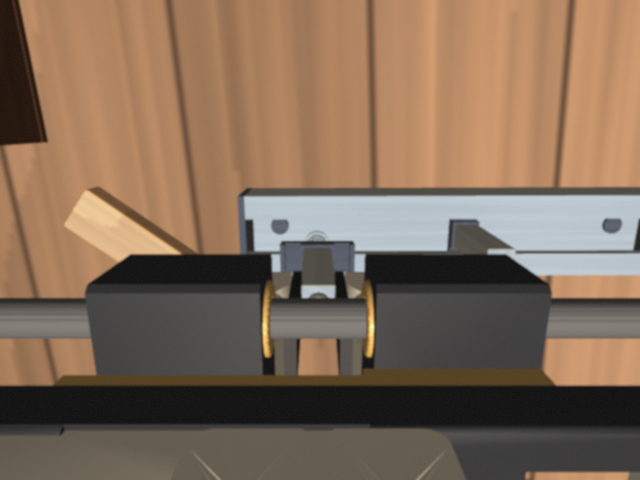

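The picture shows the nut (317,250) just above the slot and square with it, and the foot (317,238) over the slot. Pushing down.

Request:
drive_tool([
  [-0.03,-0.02,-0.3,0,0,0],
  [0,0,-0.35,0,0,0],
  [0,0,-0.25,0,0,0],
  [0,0,-0.2,0,0,0],
  [0,0,0,0,0,0],
])

```text
t: 8.98
eef_pos: [0.6744, 0.1923, 0.0529]
ee_rot: [3.142, -0.0, -1.625]
force: [-0.4, -0.8, 3.0]
width: 0.0125
```

Request:
drive_tool([
  [0,0,-0.1,0,0,0],
  [0,0,-0.1,0,0,0],
  [0,0,0,0,0,0],
  [0,0,0,0,0,0],
])

```text
t: 9.48
eef_pos: [0.6745, 0.1925, 0.0456]
ee_rot: [-3.141, 0.0, -1.625]
force: [-0.9, 0.1, 5.1]
width: 0.0126
```

Request:
drive_tool([
  [0,0,0,0,0,1],
  [0,0,0,0,0,1],
  [0,0,0,0,0,1],
  [0,0,0,0,0,1],
  [0,0,0,0,0,1],
])

```text
t: 10.1
eef_pos: [0.6749, 0.1926, 0.0457]
ee_rot: [-3.14, -0.0, -1.098]
force: [-0.0, -0.5, 4.8]
width: 0.0127
```

Request:
drive_tool([
  [0,0,0,0,0,1],
  [0,0,0,0,0,1],
  [0,0,0,0,0,1],
  [0,0,0,0,0,1],
  [0,0,0,0,0,1],
])

```text
t: 10.72
eef_pos: [0.675, 0.1927, 0.0458]
ee_rot: [-3.14, -0.001, -0.574]
force: [-0.7, -0.6, 4.6]
width: 0.0123
```

Request:
drive_tool([
  [0,0,0,0,0,1],
  [0,0,0,0,0,1],
  [0,0,0,0,0,1],
  [0,0,0,0,0,1],
  [0,0,0,0,0,1],
])

```text
t: 11.35
eef_pos: [0.6751, 0.1929, 0.0458]
ee_rot: [-3.141, -0.002, -0.051]
force: [-0.0, 0.0, 4.6]
width: 0.0127
```

Request:
drive_tool([
  [0,0,0,0,0,0],
  [0,0,0,0,0,0],
])

```text
t: 11.6
eef_pos: [0.6747, 0.1927, 0.0455]
ee_rot: [-3.141, -0.001, -0.056]
force: [0.2, 0.8, 4.9]
width: 0.0124
```

Request:
drive_tool([
  [0,0.04,0,0,0,0],
  [0,0,0.07,0,0,0],
  [0,0,0.08,0,0,0],
  [0,0,0,0,0,0],
])

```text
t: 12.1
eef_pos: [0.6742, 0.1939, 0.0513]
ee_rot: [-3.142, 0.0, -0.054]
force: [1.3, -0.2, 2.7]
width: 0.0128
```

Request:
drive_tool([
  [0,0,0,0,0,0],
  [0,0,0,0,0,0],
  [0,0,0,0,0,0],
  [0,0,0,0,0,0],
], claw=0.6)

```text
t: 12.6
eef_pos: [0.674, 0.1939, 0.0508]
ee_rot: [3.141, 0.001, -0.054]
force: [0.3, 0.8, 0.1]
width: 0.047
```

Request:
drive_tool([
  [0,0,0.6,0,0,0],
  [0,0,0.9,0,0,0],
  [0,0,0.9,0,0,0],
  [0,0,0.9,0,0,0],
  [0,0,0.5,0,0,0],
])

```text
t: 13.22
eef_pos: [0.6748, 0.1942, 0.2057]
ee_rot: [-3.14, -0.002, -0.054]
force: [-0.0, -0.5, -0.1]
width: 0.0521
```

Request:
drive_tool([
  [-0.5,0,0,0,0,0],
  [-0.7,0,0,0,0,0],
  [-0.7,0,0,0,0,0],
  [0,0,0,0,0,0],
])

```text
t: 13.72
eef_pos: [0.5969, 0.1941, 0.204]
ee_rot: [-3.141, -0.001, -0.053]
force: [-0.1, 1.2, 1.2]
width: 0.0526
```

Run:
```python
from h import *
np.set_printoptions(precision=4,suppress=True)
im,d=save("wrist","f.png"); s=arm.get_state(); P=cloud(d,"wrist"); x,y,z=P[...,0],P[...,1],P[...,2]
print(s["t"],s["eef_pos"],np.degrees(s["ee_rot"]))
c=np.array([.5898,.1983]); a=np.radians(-2.98)
u=(x-c[0])*np.cos(a)+(y-c[1])*np.sin(a); v=-(x-c[0])*np.sin(a)+(y-c[1])*np.cos(a)
for uc in (-.0055,.084):
    m=(abs(u-uc)<.02)&(abs(v)<.02)&(z>.05)&(z<.1)
    if m.sum()>9: print("stud",uc,m.sum(),np.percentile(np.c_[u[m],v[m],z[m]],[1,50,99],axis=0))
    m&=z>.084; print("  top",m.sum(),u[m].mean(),v[m].mean(),z[m].max(), cv2.minAreaRect(np.c_[u[m],v[m]].astype(np.float32)) if m.sum()>5 else 0)
for n in ["nut","set_stud","nut_stud"]:
    for r in arm.landmark_of(n,"wrist")[:3]: print(n,round(r["score"],2),w(r["point"],"wrist"),px(w(r["point"],"wrist"),"wrist").round())
```

```text
13.775 [0.5979 0.1941 0.2039] [-179.9665   -0.0465   -3.0617]
stud -0.0055 504 [[-0.0103 -0.0062  0.0521]
 [-0.0001  0.0004  0.0848]
 [ 0.0031  0.0072  0.0921]]
  top 320 -0.0031506591464578724 0.0004873402318667344 0.09239438664915983 ((-0.00372830918058753, 0.0004802322946488857), (0.013386919163167477, 0.013312888331711292), 89.65985870361328)
stud 0.084 434 [[ 0.0759 -0.0062  0.0765]
 [ 0.0825  0.0004  0.0855]
 [ 0.0898  0.0069  0.0923]]
  top 395 0.08294385226149431 0.00035243640765382674 0.09290559751463107 ((0.08313535898923874, 0.0003661131486296654), (0.013154832646250725, 0.01328490860760212), 89.71504974365234)
nut 0.98 [0.6768 0.1924 0.0231] [315. 105.]
set_stud 0.85 [0.5856 0.1993 0.0216] [313. 214.]
nut_stud 0.62 [0.6739 0.1936 0.0715] [312. 107.]
```

View pics/f.png

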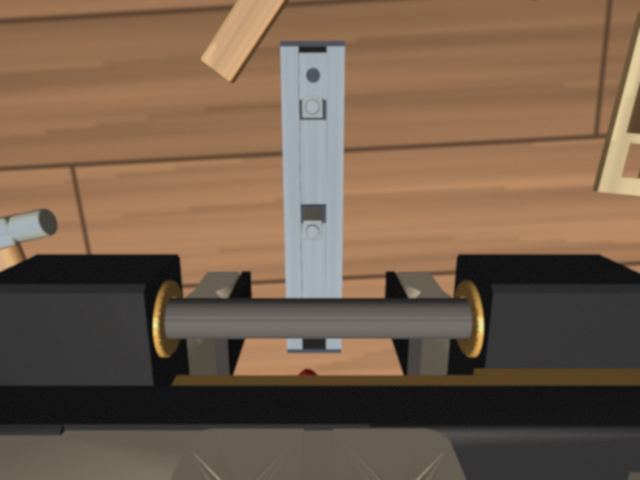

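The wrist view shows both studs upright at equal height, the new nut at (313,107) and the set stud at (313,230). They stand about 87 mm apart on the centreline, so the nut is caught. On to the rest.

Request:
drive_tool([
  [0.18,-0.9,0,0,0,-0.09],
  [0.18,-0.9,0,0,0,-0.09],
  [0.18,-0.9,0,0,0,-0.09],
  [0.18,-0.9,0,0,0,-0.09],
  [0.18,-0.9,0,0,0,-0.09],
], claw=0.75)

```text
t: 14.55
eef_pos: [0.635, 0.0125, 0.2026]
ee_rot: [3.141, 0.001, -0.102]
force: [0.2, 0.8, 0.2]
width: 0.0658
```

Request:
drive_tool([
  [0.18,-0.9,0,0,0,-0.09],
  [0.18,-0.9,0,0,0,-0.09],
  [0.18,-0.9,0,0,0,-0.09],
  [0,0,0,0,0,0],
  [0,0,0,0,0,0],
])

```text
t: 15.18
eef_pos: [0.656, -0.0943, 0.2025]
ee_rot: [3.142, 0.001, -0.131]
force: [-0.3, 0.0, 1.0]
width: 0.0656
```

Run:
```python
from h import *
np.set_printoptions(precision=4,suppress=True)
im,d=save("wrist","g.png"); s=arm.get_state(); P=cloud(d,"wrist"); x,y,z=P[...,0],P[...,1],P[...,2]
print(s["t"],s["eef_pos"],np.degrees(s["ee_rot"]),s["width"])
n=(abs(x-.657)<.1)&(abs(y+.095)<.06)
for lo,hi in [(.005,.012),(.04,.055),(.055,.07)]:
    m=n&(z>lo)&(z<hi); print(lo,m.sum(),cv2.minAreaRect(P[m][:,:2].astype(np.float32)),np.median(z[m]))
for k in ["rest","rest_block"]:
    for r in arm.landmark_of(k,"wrist")[:2]: print(k,round(r["score"],2),w(r["point"],"wrist"))
```

```text
15.225 [ 0.656  -0.0938  0.2027] [179.9957   0.0309  -7.4289] 0.06597850085747227
0.005 6247 ((0.6572327613830566, -0.09594245254993439), (0.05534287542104721, 0.15075135231018066), 81.51095581054688) 0.009343182367876623
0.04 1233 ((0.6623358726501465, -0.09652557224035263), (0.03356500342488289, 0.03488171473145485), 81.5955810546875) 0.053297377811324764
0.055 1325 ((0.6578968167304993, -0.09583178162574768), (0.03383106365799904, 0.044129446148872375), 81.1129150390625) 0.06710053476093436
rest 0.73 [ 0.6561 -0.099  -0.0001]
rest_block 0.94 [ 0.6556 -0.0984  0.039 ]
```

View pics/g.png

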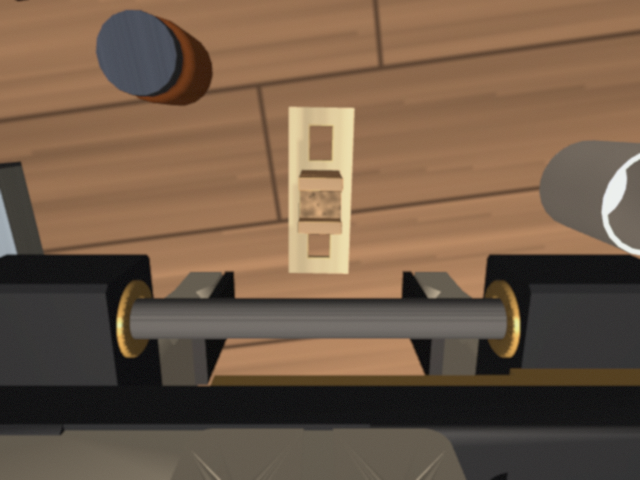

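The wrist view shows the chosen rest at (320,190), base centre (0.657,-0.096), long axis at -8.6°, with nothing near it. Going down to grip the block.

Request:
drive_tool([
  [0.03,-0.05,-1,0,0,-0.19],
  [0,0,-1,0,0,0],
  [0,0,-1,0,0,0],
  [0,0,-0.9,0,0,0],
  [0,0,-0.6,0,0,0],
])

```text
t: 15.95
eef_pos: [0.6563, -0.0951, 0.0214]
ee_rot: [3.141, 0.002, -0.148]
force: [0.1, 0.1, 0.5]
width: 0.0661
```

Request:
drive_tool([
  [0,0,0,0,0,0],
  [0,0,0,0,0,0],
  [0,0,0,0,0,0],
  [0,0,0,0,0,0],
  [0,0,0,0,0,0],
], claw=0, newtons=40)

```text
t: 16.58
eef_pos: [0.6576, -0.0962, 0.024]
ee_rot: [-3.141, -0.002, -0.149]
force: [1.0, -0.5, -0.8]
width: 0.0211
```

Request:
drive_tool([
  [0,0,0.4,0,0,0],
  [0,0,0.9,0,0,0],
  [0,0,1,0,0,0],
  [0,0,1,0,0,0],
  [0,0,1,0,0,0],
])

```text
t: 17.2
eef_pos: [0.6568, -0.0961, 0.1979]
ee_rot: [-3.141, -0.001, -0.15]
force: [-0.0, 0.1, 0.3]
width: 0.0006
```

The fingers closed fully without holding anything, so I'm looking again.

Run:
```python
from h import *
np.set_printoptions(precision=4,suppress=True)
im,d=save("wrist","i.png"); s=arm.get_state(); P=cloud(d,"wrist"); x,y,z=P[...,0],P[...,1],P[...,2]
print(s["t"],s["eef_pos"],np.degrees(s["ee_rot"]),s["width"],s["force"])
n=(abs(x-.657)<.1)&(abs(y+.095)<.06)
for lo,hi in [(.005,.012),(.04,.055),(.055,.07)]:
    m=n&(z>lo)&(z<hi); print(lo,m.sum(),cv2.minAreaRect(P[m][:,:2].astype(np.float32)),np.median(z[m])) if m.sum()>5 else 0
```

```text
17.25 [ 0.6595 -0.0967  0.2044] [-179.9813   -0.5256   -8.5185] 0.0005282993146394173 [ 2.6798 -0.5941  6.9271]
0.005 15037 ((0.6601858139038086, -0.09499998390674591), (0.19362682104110718, 0.11999712884426117), 0.00040109982364811003) 0.00791350942109259
0.04 83 ((0.6810367107391357, -0.09767129272222519), (0.03318982943892479, 0.0006094854907132685), 81.45784759521484) 0.04918770133466144
0.055 1400 ((0.6638886332511902, -0.09512904286384583), (0.033728159964084625, 0.03495747223496437), 81.34211730957031) 0.05974632532110541
```

View pics/i.png

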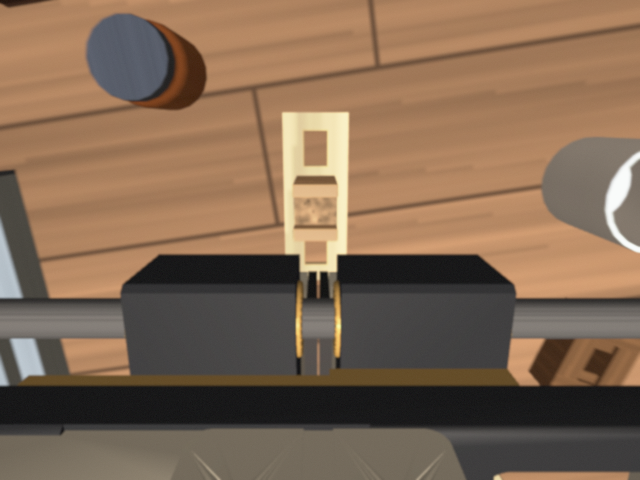

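The rest still lies where it was. I'll open, settle and measure it again while the arm stands still.

Request:
drive_tool([
  [0,0,0,0,0,0],
  [0,0,0,0,0,0],
  [0,0,0,0,0,0],
  [0,0,0,0,0,0],
], claw=0.75)

```text
t: 17.75
eef_pos: [0.6567, -0.0961, 0.1943]
ee_rot: [3.141, 0.001, -0.149]
force: [0.3, -0.2, -0.3]
width: 0.0352
```

Run:
```python
from h import *
np.set_printoptions(precision=4,suppress=True)
im,d=save("wrist","j.png"); s=arm.get_state(); P=cloud(d,"wrist"); x,y,z=P[...,0],P[...,1],P[...,2]
print(s["t"],s["eef_pos"],np.degrees(s["ee_rot"]),s["width"],s["force"],abs(s["qd"]).max())
n=(abs(x-.657)<.1)&(abs(y+.095)<.06)
for lo,hi in [(.005,.012),(.04,.055),(.055,.07)]:
    m=n&(z>lo)&(z<hi); print(lo,m.sum(),cv2.minAreaRect(P[m][:,:2].astype(np.float32)),np.median(z[m])) if m.sum()>5 else 0
im,d=save("side","k.png",(190,130,430,330),2.5); P=cloud(d,"side"); x,y,z=P[...,0],P[...,1],P[...,2]
n=(abs(x-.657)<.1)&(abs(y+.095)<.06)
for lo,hi in [(.005,.012),(.055,.07)]:
    m=n&(z>lo)&(z<hi); print("side",lo,m.sum(),cv2.minAreaRect(P[m][:,:2].astype(np.float32)),np.median(z[m])) if m.sum()>5 else 0
```

```text
17.8 [ 0.6568 -0.0961  0.1945] [179.9801   0.0683  -8.5662] 0.03888029181626327 [-0.4307 -0.1736  0.333 ] 0.0025632865384303373
0.005 6530 ((0.6551085710525513, -0.09360065311193466), (0.05617894232273102, 0.14980323612689972), 81.5735855102539) 0.009273846315988099
0.04 1233 ((0.6602730751037598, -0.09437822550535202), (0.03404761478304863, 0.034572962671518326), 81.67842864990234) 0.05319929611638208
0.055 1444 ((0.6553916335105896, -0.09367650002241135), (0.033689241856336594, 0.044519152492284775), 81.21039581298828) 0.06698188656878937
side 0.005 561 ((0.6570476293563843, -0.09380076825618744), (0.10860957205295563, 0.19742462038993835), 89.69820404052734) 0.007548456151566407
side 0.055 147 ((0.6550674438476562, -0.08858706057071686), (0.03797256946563721, 0.04674837365746498), 80.51383972167969) 0.06347139115105938
```

View pics/k.png

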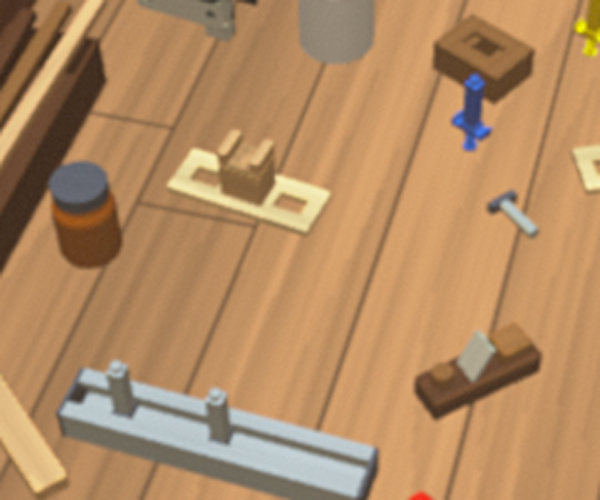

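The side view shows the rest intact at (250,185), about 3 mm from where it was. Both studs stand upright in the rail at (120,390) and (217,415). I'll try again, closing in small steps and watching the width.

Request:
drive_tool([
  [-0.03,0.06,-1,0,0,0],
  [0,0,-1,0,0,0],
  [0,0,-1,0,0,0],
  [0,0,-0.8,0,0,0],
  [0,0,-0.5,0,0,0],
])

```text
t: 18.48
eef_pos: [0.6548, -0.0938, 0.021]
ee_rot: [3.141, 0.002, -0.15]
force: [0.3, 0.7, 0.0]
width: 0.0656
```

Request:
drive_tool([
  [0,0,0,0,0,0],
  [0,0,0,0,0,0],
  [0,0,0,0,0,0],
], claw=0.45, newtons=30)

```text
t: 18.85
eef_pos: [0.6567, -0.0936, 0.0245]
ee_rot: [-3.141, -0.002, -0.149]
force: [0.4, 0.2, 0.8]
width: 0.0424
```

Request:
drive_tool([
  [0,0,0,0,0,0],
  [0,0,0,0,0,0],
], claw=0.28)

```text
t: 19.1
eef_pos: [0.6561, -0.0936, 0.0237]
ee_rot: [-3.141, -0.001, -0.149]
force: [0.1, 0.5, -0.6]
width: 0.0273
```

Run:
```python
from h import *
im,d=save("wrist","l.png"); s=arm.get_state(); print(s["eef_pos"],s["width"],s["force"],s["moment"])
```

```text
[ 0.65601043 -0.09365142  0.02360196] 0.025785678155950353 [ 0.49344767  0.51140079 -0.01265252] [-0.20728086  0.1274669   0.02551205]
```

View pics/l.png

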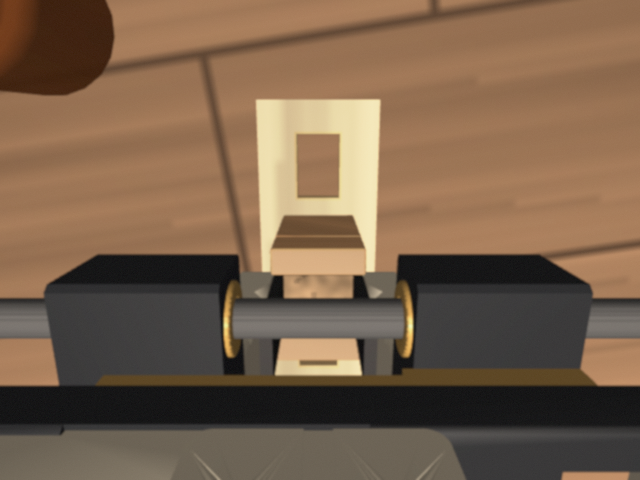

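Request:
drive_tool([
  [0,0,0,0,0,0],
  [0,0,0,0,0,0],
], claw=0.28)

```text
t: 19.4
eef_pos: [0.6563, -0.0937, 0.0234]
ee_rot: [-3.142, -0.001, -0.149]
force: [0.9, -0.3, 1.2]
width: 0.0244
```

Run:
```python
from h import *
np.set_printoptions(precision=4,suppress=True)
s=arm.get_state(); t=s["eef_pos"]; im,d=arm.grab_frame("wrist"); P=cloud(d,"wrist"); print(t,s["width"])
a=np.radians(-8.5); L=P-t; u=L[...,0]*np.cos(a)+L[...,1]*np.sin(a); v=-L[...,0]*np.sin(a)+L[...,1]*np.cos(a); z=P[...,2]
for lo,hi in [(.03,.045),(.045,.056),(.056,.07),(.07,.085)]:
    m=(abs(u)<.04)&(abs(v)<.06)&(z>lo)&(z<hi); q=np.sort(v[m]); 
    if len(q)>5: g=np.argsort(np.diff(q))[-3:]; print(lo,len(q),q[[2,-3]],[(q[i],q[i+1]) for i in g])
```

```text
[ 0.6563 -0.0937  0.0234] 0.024438793451868692
0.03 690 [-0.0167  0.0165] [(np.float64(-0.0007818760650272608), np.float64(-0.00039876662512247554)), (np.float64(3.340739886210529e-05), np.float64(0.00041812516183683743)), (np.float64(-0.00038216053762794334), np.float64(1.9004445542110567e-05))]
0.045 2006 [-0.0166  0.0167] [(np.float64(-0.0007306059721304149), np.float64(-0.0003800334943459224)), (np.float64(0.023750976638155737), np.float64(0.025363536527094232)), (np.float64(0.01666365068488816), np.float64(0.023750976638155737))]
0.056 5988 [-0.0272  0.027 ] [(np.float64(-0.0010341074499715217), np.float64(-0.0007430982197093533)), (np.float64(-0.0006674855367331456), np.float64(-0.0003679013449836288)), (np.float64(0.027060256377818063), np.float64(0.02739269763684274))]
0.07 944 [-0.025   0.0246] [(np.float64(0.02458036819299186), np.float64(0.02482983068011148)), (np.float64(-0.025514627524651022), np.float64(-0.02507092594243041)), (np.float64(-0.012347299912665866), np.float64(0.012086117563554984))]
```

The width reads exactly what was commanded (24 mm), though the block is 33 mm wide and lies between the fingers, and there is no grip force. As a small test, I'll shift sideways 10 mm and see whether the rest follows.

Request:
drive_tool([
  [0,0.12,0,0,0,0],
  [0,0.13,0,0,0,0],
  [0,0,0,0,0,0],
  [0,0,0,0,0,0],
], claw=0.28)

```text
t: 19.95
eef_pos: [0.6557, -0.0832, 0.0231]
ee_rot: [-3.141, 0.0, -0.149]
force: [1.3, 1.1, -0.2]
width: 0.0245
```

Run:
```python
from h import *
np.set_printoptions(precision=4,suppress=True)
s=arm.get_state(); t=s["eef_pos"]; im,d=save("wrist","m.png"); P=cloud(d,"wrist"); print(s["t"],t,s["width"],s["force"],s["moment"])
x,y,z=P[...,0],P[...,1],P[...,2]
m=(abs(x-.72)<.05)&(abs(y+.095)<.06)&(z>.005)&(z<.014); print(m.sum(),cv2.minAreaRect(P[m][:,:2].astype(np.float32)))
a=np.radians(-8.5); L=P-t; u=L[...,0]*np.cos(a)+L[...,1]*np.sin(a); v=-L[...,0]*np.sin(a)+L[...,1]*np.cos(a)
m=(abs(u)<.04)&(abs(v)<.06)&(z>.046)&(z<.056); q=v[m]; print("block v",np.percentile(q,[2,98]))
for zz in np.arange(.03,.13,.01):
    m=(abs(u)<.03)&(abs(v)<.06)&(abs(z-zz)<.005)&(v>.0)
    if m.sum()>5: print(round(zz,3),m.sum(),np.percentile(v[m],[1,50,99]),np.percentile(u[m],[1,99]))
im,d=arm.grab_frame("side"); P=cloud(d,"side"); x,y,z=P[...,0],P[...,1],P[...,2]
```

```text
19.95 [ 0.6557 -0.0832  0.0231] 0.02452706088278741 [ 1.2877  1.0913 -0.1978] [ 0.1244 -0.171   0.032 ]
11819 ((0.6963723301887512, -0.10015126317739487), (0.056098513305187225, 0.06305289268493652), 80.13092803955078)
block v [-0.0245  0.0123]
0.03 77 [0.0003 0.0034 0.0068] [0.021  0.0219]
0.04 97 [0.0003 0.0033 0.0068] [0.0211 0.0219]
0.05 555 [0.0003 0.0039 0.0144] [-0.0023  0.0218]
0.06 532 [0.0002 0.0153 0.0265] [0.0017 0.0218]
0.07 1499 [0.0002 0.0055 0.0246] [-0.0216  0.0216]
0.08 187 [0.012 0.019 0.023] [-0.0112  0.01  ]
0.09 96 [0.0119 0.012  0.0122] [-0.0111  0.0015]
0.1 637 [0.0119 0.0143 0.0159] [-0.0081  0.0058]
0.11 244 [0.0156 0.0158 0.0169] [-0.0019  0.0122]
0.12 252 [0.0152 0.0158 0.0166] [0.0047 0.0225]
```

The fingers pass through the block with no force and the rest stays put, so its block doesn't act as solid to the fingers. The instructions single out this rest, so I won't swap it for the look-alike. I'll check whether its base is solid by gripping across the base's 56 mm edges.

Request:
drive_tool([
  [0,-0.26,0,0,0,0],
  [0,0,0,0,0,0],
  [0,0,0,0,0,0],
  [0,0,0,0,0,0],
  [0,0,0,0,0,0],
], claw=0.85, newtons=30)

```text
t: 20.68
eef_pos: [0.6558, -0.094, 0.0232]
ee_rot: [3.142, 0.0, -0.149]
force: [0.1, -1.3, -0.4]
width: 0.0691
```

Request:
drive_tool([
  [0,0,0,0,0,0],
  [0,0,-0.2,0,0,0],
  [0,0,-0.2,0,0,0],
  [0,0,-0.07,0,0,0],
  [0,0,0,0,0,0],
])

```text
t: 21.3
eef_pos: [0.6556, -0.0941, 0.0038]
ee_rot: [3.141, 0.001, -0.149]
force: [-0.3, 0.7, 0.1]
width: 0.0744
```

Request:
drive_tool([
  [0,0,0,0,0,0],
  [0,0,0,0,0,0],
  [0,0,0,0,0,0],
  [0,0,0,0,0,0],
], claw=0.45)

```text
t: 21.8
eef_pos: [0.6559, -0.094, 0.0045]
ee_rot: [-3.142, -0.0, -0.15]
force: [-1.3, 0.2, 0.3]
width: 0.0421
```

Run:
```python
from h import *
for i in range(2): s=arm.get_state(); print(s["t"],s["eef_pos"],s["width"],s["force"])
```

```text
21.8 [ 0.65589784 -0.09404288  0.00450785] 0.04211984988022321 [-1.25975849  0.22079538  0.33791058]
21.8 [ 0.65589784 -0.09404288  0.00450785] 0.04211984988022321 [-1.25975849  0.22079538  0.33791058]
```

The base doesn't stop the fingers either: the width went to 42 mm, inside the 56 mm base, without force. The arm hid part of the bench at the start, so I'll lift clear and check for another rest-like thing.

Request:
drive_tool([
  [0,0,0.6,0,0,0],
  [0,0,1,0,0,0],
  [0,0,1,0,0,0],
  [0,0,1,0,0,0],
  [0,0,0.8,0,0,0],
])

```text
t: 22.42
eef_pos: [0.6561, -0.0941, 0.1824]
ee_rot: [-3.141, -0.001, -0.149]
force: [0.6, 0.2, -0.4]
width: 0.0395
```

Run:
```python
from h import *
np.set_printoptions(precision=4,suppress=True)
a,d=arm.grab_frame("top"); b,d2=arm.grab_frame("side")
for k in ["rest","rest_block","nut","plane"]:
  for c in ["top","side"]:
    for r in arm.landmark_of(k,c)[:5]: print(k,c,round(r["score"],2),w(r["point"],c),px(w(r["point"],c),c).round())
f=np.load("first.npz"); 
P0=cloud(f["td"],"top"); P=cloud(d,"top")
for nm,Q in (("start",P0),("now",P)):
    x,y,z=Q[...,0],Q[...,1],Q[...,2]; m=(abs(x-.657)<.09)&(abs(y+.095)<.045)&(z>.004)&(z<.075); print(nm,m.sum(),cv2.minAreaRect(Q[m][:,:2].astype(np.float32)))
v=np.hstack([cv2.resize(a,None,fx=.625,fy=.625),cv2.resize(b,None,fx=.625,fy=.625)])
cv2.imwrite("pics/n.png",v[...,::-1])
```

```text
rest top 0.59 [ 0.6542 -0.0944 -0.0004] [381. 217.]
rest top 0.58 [ 0.2842 -0.2326  0.0039] [433. 349.]
rest side 0.92 [ 0.2808 -0.234  -0.0019] [451. 196.]
rest side 0.7 [ 0.6507 -0.0925  0.0001] [291. 208.]
rest_block top 0.89 [ 0.2841 -0.2303  0.0383] [434. 349.]
rest_block top 0.81 [ 0.6516 -0.0877  0.0383] [380. 216.]
rest_block top 0.23 [ 0.6583 -0.0914 -0.0033] [380. 216.]
rest_block side 0.71 [ 0.6556 -0.0917  0.0426] [288. 195.]
rest_block side 0.7 [ 0.2839 -0.234   0.0425] [452. 183.]
nut top 0.57 [ 0.4662 -0.2108  0.0237] [425. 283.]
nut top 0.44 [ 0.3657 -0.383   0.0241] [488. 319.]
nut side 0.76 [ 0.4597 -0.2098  0.0248] [379. 182.]
nut side 0.64 [0.6712 0.1959 0.0231] [240. 294.]
nut side 0.55 [ 0.3723 -0.3813  0.0255] [425. 143.]
plane side 0.82 [0.3878 0.0713 0.0009] [383. 283.]
start 1002 ((0.6569250822067261, -0.09517449140548706), (0.08846956491470337, 0.17950581014156342), 89.49934387207031)
now 636 ((0.6282728314399719, -0.09469904005527496), (0.088226318359375, 0.12102033197879791), 89.25932312011719)
```

View pics/n.png

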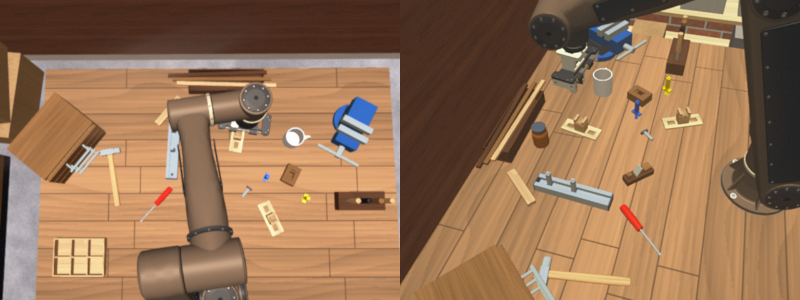

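Only two rest-like things exist: at top (381,217) and (433,349), the combined picture showing them at (237,140) and (270,217). The commanded one is still the first. I'll press the closed fingers down on its base end to see if it is solid from above.

Request:
drive_tool([
  [-0.85,0.13,-0.9,0,0,0],
  [-0.85,0.13,-0.9,0,0,0],
  [0,0,-0.9,0,0,0],
  [0,0,-0.9,0,0,0],
  [0,0,0,0,0,0],
], claw=0)

```text
t: 23.55
eef_pos: [0.5854, -0.0839, 0.0336]
ee_rot: [3.14, 0.006, -0.15]
force: [0.5, -0.7, 0.8]
width: 0.0011
```

Request:
drive_tool([
  [0,0,-0.2,0,0,0],
  [0,0,-0.2,0,0,0],
  [0,0,-0.1,0,0,0],
  [0,0,-0.1,0,0,0],
  [0,0,0,0,0,0],
])

```text
t: 24.18
eef_pos: [0.5877, -0.0837, 0.0123]
ee_rot: [3.142, 0.0, -0.15]
force: [-1.1, -0.6, 0.3]
width: 0.0002
```

Run:
```python
from h import *
np.set_printoptions(precision=4,suppress=True)
s=arm.get_state(); t=s["eef_pos"]; print(s["t"],t,s["width"],s["force"])
for c in ("wrist","side"):
    im,d=save(c,"o_%s.png"%c); P=cloud(d,c); x,y,z=P[...,0],P[...,1],P[...,2]
    for lo,hi in [(.005,.012),(.056,.07)]:
        m=(abs(x-.657)<.085)&(abs(y+.095)<.045)&(z>lo)&(z<hi); print(c,lo,m.sum(),cv2.minAreaRect(P[m][:,:2].astype(np.float32)) if m.sum()>5 else 0)
    if c=="side": print("TCP px",px(t,c), "depth there", np.linalg.norm(P[int(px(t,c)[1]),int(px(t,c)[0])]-t), P[int(px(t,c)[1]),int(px(t,c)[0])])
```

```text
24.175 [ 0.5877 -0.0837  0.0123] 0.00019760409887373075 [-1.0551 -0.5603  0.3137]
wrist 0.005 13130 ((0.6397765278816223, -0.09004059433937073), (0.05639204755425453, 0.12163596600294113), 80.1231918334961)
wrist 0.056 8806 ((0.6343745589256287, -0.08894509822130203), (0.034230928868055344, 0.08398696035146713), 79.88909912109375)
side 0.005 434 ((0.6519543528556824, -0.09465903043746948), (0.07402044534683228, 0.15363286435604095), 83.71593475341797)
side 0.056 69 ((0.6260084509849548, -0.08241278678178787), (0.03616038337349892, 0.10372339189052582), 77.30648040771484)
TCP px [314.5169 211.5876] depth there 0.14160217342827855 [0.5598 0.0075 0.117 ]
```

Request:
drive_tool([
  [0,0,-0.1,0,0,0],
  [0,0,-0.1,0,0,0],
  [0,0,-0.05,0,0,0],
  [0,0,0,0,0,0],
])

```text
t: 24.78
eef_pos: [0.5877, -0.0837, 0.0021]
ee_rot: [3.141, 0.0, -0.15]
force: [-0.2, -0.1, 0.8]
width: 0.0002
```

There is still no contact at 2 mm above the bench, well inside the 8 mm base. To tell whether the fault is in the fingers or the rest, I'll press lightly down to the bench itself.

Request:
drive_tool([
  [0,0,-0.05,0,0,0],
  [0,0,-0.05,0,0,0],
  [0,0,-0.04,0,0,0],
  [0,0,0,0,0,0],
])

```text
t: 25.28
eef_pos: [0.5877, -0.0837, -0.0034]
ee_rot: [3.142, 0.0, -0.15]
force: [-0.4, 0.5, 0.3]
width: 0.0006
```

Request:
drive_tool([
  [0,0,0.5,0,0,0],
  [0,0,1,0,0,0],
  [0,0,1,0,0,0],
  [0,0,1,0,0,0],
  [0,0,0.6,0,0,0],
])

```text
t: 25.9
eef_pos: [0.5886, -0.0836, 0.1633]
ee_rot: [-3.141, -0.003, -0.149]
force: [0.1, 0.8, -0.2]
width: 0.0006
```

The bench doesn't register either (tip reads -3 mm, no force), so the fingers are suspect. I'll test them on something that can't move: close gently on the fixed set stud.

Request:
drive_tool([
  [0,0.88,0,0,0,0.11],
  [0,0.88,0,0,0,0.11],
  [0,0.88,0,0,0,0.11],
  [0,0.88,0,0,0,0.11],
  [0,0.88,0,0,0,0.11],
], claw=0.45)

```text
t: 26.52
eef_pos: [0.5877, 0.0935, 0.1609]
ee_rot: [-3.141, -0.0, -0.092]
force: [0.3, 0.3, 0.6]
width: 0.0387
```

Request:
drive_tool([
  [0,0.88,0,0,0,0.11],
  [0,0.88,0,0,0,0.11],
  [-0.05,0.9,0,0,0,0.11],
  [0,0,0,0,0,0],
  [0,0,0,0,0,0],
])

```text
t: 27.15
eef_pos: [0.5856, 0.1985, 0.1606]
ee_rot: [3.141, 0.0, -0.057]
force: [1.5, -0.0, 0.2]
width: 0.0398
```

Run:
```python
from h import *
np.set_printoptions(precision=4,suppress=True)
s=arm.get_state(); t=s["eef_pos"]; print(s["t"],t,np.degrees(s["ee_rot"]),s["width"])
im,d=save("wrist","p.png"); P=cloud(d,"wrist"); x,y,z=P[...,0],P[...,1],P[...,2]
for X,Y in ((.5855,.1985),(.6727,.194)):
    m=(abs(x-X)<.02)&(abs(y-Y)<.02)&(z>.08)&(z<.1); print(m.sum(), cv2.minAreaRect(P[m][:,:2].astype(np.float32)) if m.sum()>5 else 0, z[m].max() if m.sum() else 0)
# fingers: what of them shows near the TCP
a=s["ee_rot"][2]; L=P-t; u=L[...,0]*np.cos(a)+L[...,1]*np.sin(a); v=-L[...,0]*np.sin(a)+L[...,1]*np.cos(a)
for zz in np.arange(-.01,.09,.01):
    m=(abs(u)<.03)&(abs(v)<.06)&(abs(L[...,2]-zz)<.005); print("z-tcp",round(zz,3),m.sum(),np.percentile(v[m],[2,98]) if m.sum()>5 else "",np.percentile(u[m],[2,98]) if m.sum()>5 else "")
```

```text
27.15 [0.5856 0.1985 0.1606] [179.9817   0.0227  -3.2674] 0.0397703818067099
503 ((0.5849895477294922, 0.19884361326694489), (0.013440586626529694, 0.014259916730225086), 86.59768676757812) 0.09299369934138846
598 ((0.6715299487113953, 0.1937376856803894), (0.01353313960134983, 0.013651328161358833), 86.89447784423828) 0.09329900787754714
z-tcp -0.01 0  
z-tcp 0.0 0  
z-tcp 0.01 0  
z-tcp 0.02 0  
z-tcp 0.03 290 [-0.0344  0.0333] [-0.001   0.0098]
z-tcp 0.04 988 [-0.0351  0.0344] [0.003  0.0099]
z-tcp 0.05 1170 [-0.0351  0.0344] [-0.0099  0.01  ]
z-tcp 0.06 399 [-0.0338  0.0335] [-0.0111  0.01  ]
z-tcp 0.07 992 [-0.0237  0.0232] [-0.0099  0.0034]
z-tcp 0.08 881 [-0.024   0.0234] [-0.0067  0.0077]
```

Run:
```python
from h import *
np.set_printoptions(precision=4,suppress=True)
s=arm.get_state(); t=s["eef_pos"]; a=s["ee_rot"][2]
ux=np.array([np.cos(a),np.sin(a),0]); uy=np.array([-np.sin(a),np.cos(a),0])
for h in (0,.01,.02,.03,.05): print("fingertip px at h",h,[px(t+uy*v+ux*u+[0,0,h],"wrist").round() for v in (.02,.03) for u in (0,.009)])
def prof(P,t,a,name):
    L=P-t; u=L[...,0]*np.cos(a)+L[...,1]*np.sin(a); v=-L[...,0]*np.sin(a)+L[...,1]*np.cos(a)
    print(name,[(round(h,3),int(((abs(u)<.03)&(abs(v)<.06)&(abs(v)>.008)&(abs(L[...,2]-h)<.005)).sum())) for h in np.arange(-.01,.07,.01)])
f=np.load("d.npz"); prof(f["P"],np.array([.497,.2369,.2009]),np.radians(-93.3),"holding nut")
im,d=arm.grab_frame("wrist"); prof(cloud(d,"wrist"),t,a,"now")
K,o,R=cam("wrist"); c=cv2.imread("pics/c.png"); p=cv2.imread("pics/p.png")
for nm,I in (("c",c),("p",p)):
    for r in (245,255,265,275,285): print(nm,r,[tuple(int(q) for q in I[r,k]) for k in range(180,260,16)])
```

```text
fingertip px at h 0 [array([274., 267.]), array([274., 248.]), array([252., 267.]), array([252., 248.])]
fingertip px at h 0.01 [array([272., 274.]), array([271., 254.]), array([249., 274.]), array([248., 254.])]
fingertip px at h 0.02 [array([269., 282.]), array([269., 262.]), array([245., 282.]), array([244., 262.])]
fingertip px at h 0.03 [array([267., 291.]), array([266., 270.]), array([241., 291.]), array([240., 270.])]
fingertip px at h 0.05 [array([260., 314.]), array([259., 289.]), array([231., 314.]), array([230., 289.])]
holding nut [(np.float64(-0.01), 1), (np.float64(0.0), 3), (np.float64(0.01), 4), (np.float64(0.02), 1), (np.float64(0.03), 125), (np.float64(0.04), 467), (np.float64(0.05), 509), (np.float64(0.06), 39)]
now [(np.float64(-0.01), 0), (np.float64(0.0), 0), (np.float64(0.01), 0), (np.float64(0.02), 0), (np.float64(0.03), 292), (np.float64(0.04), 984), (np.float64(0.05), 1184), (np.float64(0.06), 387)]
c 245 [(81, 91, 99), (82, 93, 105), (88, 121, 161), (87, 120, 160), (94, 129, 172)]
c 255 [(80, 89, 97), (81, 90, 99), (89, 123, 165), (87, 119, 160), (91, 125, 169)]
c 265 [(79, 89, 99), (81, 89, 98), (91, 125, 169), (86, 119, 160), (87, 123, 163)]
c 275 [(65, 76, 82), (65, 75, 82), (52, 65, 80), (87, 119, 162), (86, 119, 159)]
c 285 [(65, 76, 82), (68, 80, 87), (13, 13, 12), (91, 124, 166), (87, 119, 159)]
p 245 [(101, 138, 184), (100, 137, 183), (100, 137, 183), (99, 134, 180), (97, 133, 179)]
p 255 [(34, 44, 55), (35, 44, 55), (92, 127, 172), (94, 129, 172), (95, 131, 175)]
p 265 [(22, 21, 23), (21, 21, 20), (96, 132, 176), (98, 135, 180), (99, 135, 180)]
p 275 [(22, 23, 22), (15, 13, 13), (86, 118, 158), (83, 97, 105), (82, 95, 104)]
p 285 [(43, 42, 43), (36, 70, 92), (76, 105, 140), (82, 96, 105), (83, 96, 105)]
```

This explains it: in the wrist picture the fingers end near row 272, but a tip at the reported TCP would show at rows 248–267. The real fingertips are therefore about 30 mm above the reported TCP. They closed in the gap between the horns, above the block, so the rest is fine. Next I'll measure this offset and the body's clearance.

Run:
```python
from h import *
np.set_printoptions(precision=4,suppress=True)
s=arm.get_state(); t=s["eef_pos"]; a=s["ee_rot"][2]
im,d=arm.grab_frame("wrist"); P=cloud(d,"wrist"); L=P-t
u=L[...,0]*np.cos(a)+L[...,1]*np.sin(a); v=-L[...,0]*np.sin(a)+L[...,1]*np.cos(a); h=L[...,2]
m=(abs(u)<.02)&(abs(v)<.05)&(h>-.03)&(h<.06); print("finger h pct",np.percentile(h[m],[0,1,5,20]))
m=(abs(v)>.04)&(abs(v)<.1)&(abs(u)<.06)&(h>-.02)&(h<.2); print("body h pct",m.sum(),np.percentile(h[m],[0,1,5,20,50]),np.percentile(u[m],[1,99]))
im,d=arm.grab_frame("side"); P=cloud(d,"side"); L=P-t
m=(np.hypot(L[...,0],L[...,1])<.12)&(P[...,2]>.1)&(P[...,2]<.5); z=P[...,2][m]
u=(L[...,0]*np.cos(a)+L[...,1]*np.sin(a))[m]; v=(-L[...,0]*np.sin(a)+L[...,1]*np.cos(a))[m]; h=z-t[2]
for k in np.arange(-.02,.14,.01):
    q=abs(h-k)<.005
    print(round(k,2),q.sum(),(np.percentile(v[q],[2,98]),np.percentile(u[q],[2,98])) if q.sum()>5 else "")
```

```text
finger h pct [0.0278 0.0295 0.0329 0.0375]
body h pct 27338 [0.0945 0.1007 0.1061 0.1168 0.1182] [-0.0024  0.0374]
-0.02 0 
-0.01 0 
0.0 0 
0.01 0 
0.02 0 
0.03 3 
0.04 10 (array([-0.0334,  0.0278]), array([-0.0133, -0.0111]))
0.05 3 
0.06 2 
0.07 13 (array([-0.0209, -0.0165]), array([-0.0111, -0.0049]))
0.08 0 
0.09 21 (array([0.0849, 0.0906]), array([-0.0394,  0.0323]))
0.1 198 (array([0.0307, 0.0917]), array([-0.0407,  0.0344]))
0.11 126 (array([0.0144, 0.0915]), array([-0.0412,  0.0359]))
0.12 259 (array([0.0264, 0.0973]), array([-0.041,  0.036]))
0.13 523 (array([0.0324, 0.0989]), array([-0.0409,  0.0337]))
```

Both cameras put the fingertips about 28 mm above the reported TCP, and the body at +94 mm where +66 mm was expected. Heights along the tool need -28 mm from here on. Going back to the rest with that correction.

Request:
drive_tool([
  [0.22,-0.91,0,0,0,-0.11],
  [0.22,-0.91,0,0,0,-0.11],
  [0.22,-0.91,0,0,0,-0.11],
  [0.22,-0.91,0,0,0,-0.11],
  [0.22,-0.91,0,0,0,-0.11],
], claw=0.75)

```text
t: 27.98
eef_pos: [0.63, 0.0149, 0.161]
ee_rot: [-3.141, -0.0, -0.116]
force: [0.1, -0.0, -0.1]
width: 0.0656
```

Request:
drive_tool([
  [0.22,-0.91,0,0,0,-0.11],
  [0.22,-0.91,0,0,0,-0.11],
  [0.2,-0.93,0,0,0,-0.11],
  [0,0,0,0,0,0],
  [0,0,0,0,0,0],
])

```text
t: 28.6
eef_pos: [0.6551, -0.0938, 0.1606]
ee_rot: [-3.142, 0.0, -0.151]
force: [-0.3, 0.1, 0.1]
width: 0.0659
```

Run:
```python
from h import *
np.set_printoptions(precision=4,suppress=True)
s=arm.get_state(); t=s["eef_pos"]; print(s["t"],t,np.degrees(s["ee_rot"]),s["width"],abs(s["qd"]).max())
im,d=save("wrist","q.png"); P=cloud(d,"wrist"); x,y,z=P[...,0],P[...,1],P[...,2]
n=(abs(x-.657)<.1)&(abs(y+.095)<.06)
for lo,hi in [(.005,.012),(.058,.07)]:
    m=n&(z>lo)&(z<hi); print(lo,m.sum(),cv2.minAreaRect(P[m][:,:2].astype(np.float32)),np.median(z[m]))
```

```text
28.6 [ 0.6551 -0.0938  0.1606] [-179.9959    0.014    -8.6386] 0.0658775050005039 0.02145147195191757
0.005 7646 ((0.6530709862709045, -0.09201253950595856), (0.05566703900694847, 0.1507539451122284), 80.18866729736328) 0.009232559672204432
0.058 1674 ((0.6534793376922607, -0.09187081456184387), (0.03363805636763573, 0.04469550400972366), 80.50834655761719) 0.0669877051754596
```

Request:
drive_tool([
  [-0.05,0.05,-0.9,0,0,-0.17],
  [0,0,-0.9,0,0,0],
  [0,0,-0.9,0,0,0],
  [0,0,-0.8,0,0,0],
  [0,0,-0.4,0,0,0],
])

```text
t: 29.28
eef_pos: [0.6524, -0.0904, 0.0032]
ee_rot: [3.141, 0.002, -0.166]
force: [-1.2, -0.4, -0.0]
width: 0.0653
```

Request:
drive_tool([
  [0,0,-0.26,0,0,0],
  [0,0,0,0,0,0],
  [0,0,0,0,0,0],
])

```text
t: 29.65
eef_pos: [0.6543, -0.0911, -0.0044]
ee_rot: [-3.141, -0.002, -0.167]
force: [-0.2, -0.3, 0.3]
width: 0.0655
```

Request:
drive_tool([
  [0,0,0,0,0,0],
  [0,0,0,0,0,0],
  [0,0,0,0,0,0],
  [0,0,0,0,0,0],
  [0,0,0,0,0,0],
], claw=0, newtons=40)

```text
t: 30.28
eef_pos: [0.6534, -0.0914, -0.0055]
ee_rot: [3.141, -0.0, -0.167]
force: [-0.9, -0.7, 2.0]
width: 0.0338
```

It's gripped now: the width reads 33.8 mm, matching the block. Lifting and carrying it over the rail.

Request:
drive_tool([
  [0,0,0.3,0,0,0],
  [0,0,0.7,0,0,0],
  [0,0,0.9,0,0,0],
  [0,0,0.8,0,0,0],
  [0,0,0.5,0,0,0],
])

```text
t: 30.9
eef_pos: [0.6538, -0.0911, 0.1247]
ee_rot: [-3.141, -0.002, -0.167]
force: [0.4, -0.2, -3.0]
width: 0.0337
```

Request:
drive_tool([
  [-0.08,0.72,0,0,0,0.11],
  [-0.06,0.72,0,0,0,0.11],
  [-0.06,0.72,0,0,0,0.11],
  [-0.06,0.72,0,0,0,0.11],
  [-0.06,0.72,0,0,0,0.11],
])

```text
t: 31.52
eef_pos: [0.6401, 0.0538, 0.1226]
ee_rot: [-3.141, 0.001, -0.109]
force: [-0.2, -0.3, -3.9]
width: 0.0337
```

Request:
drive_tool([
  [-0.06,0.72,0,0,0,0.11],
  [-0.06,0.72,0,0,0,0.11],
  [-0.06,0.72,0,0,0,0.11],
  [-0.06,0.72,0,0,0,0.11],
  [-0.06,0.72,0,0,0,0.11],
])

```text
t: 32.15
eef_pos: [0.628, 0.1977, 0.1226]
ee_rot: [-3.142, 0.001, -0.052]
force: [0.5, -0.3, -2.9]
width: 0.0335
```

Request:
drive_tool([
  [0,0,0,0,0,0],
  [0,0,0,0,0,0],
  [0,0,0,0,0,0],
])

```text
t: 32.52
eef_pos: [0.6285, 0.1959, 0.1224]
ee_rot: [3.141, 0.0, -0.053]
force: [-0.7, -0.2, -4.3]
width: 0.0337
```

Run:
```python
from h import *
np.set_printoptions(precision=4,suppress=True)
s=arm.get_state(); t=s["eef_pos"]; print(s["t"],t,np.degrees(s["ee_rot"]),s["width"],abs(s["qd"]).max())
im,d=save("wrist","r.png"); P=cloud(d,"wrist"); x,y,z=P[...,0],P[...,1],P[...,2]
n=(abs(x-t[0])<.1)&(abs(y-t[1])<.06); zb=t[2]+.0055
m=n&(z>zb+.003)&(z<zb+.014); print("base",m.sum(),cv2.minAreaRect(P[m][:,:2].astype(np.float32)),np.median(z[m])-zb)
m=n&(z>zb+.06)&(z<zb+.07); print("horns",m.sum(),cv2.minAreaRect(P[m][:,:2].astype(np.float32)) if m.sum()>5 else 0)
m=(abs(x-.6722)<.025)&(abs(y-.194)<.02)&(z>.08)&(z<.1); print("nut stud through hole",m.sum(),P[m].mean(0) if m.sum() else 0)
m=(x>.70)&(x<.74)&(abs(y-.192)<.04)&(z>.03)&(z<.038); print("rail far end y",m.sum(),np.percentile(y[m],[1,99]) if m.sum() else 0)
im,d=arm.grab_frame("side"); P=cloud(d,"side"); x,y,z=P[...,0],P[...,1],P[...,2]
m=(abs(x-t[0])<.1)&(abs(y-t[1])<.06)&(z>zb-.02)&(z<zb+.015); print("side base z",m.sum(),np.percentile(z[m],[2,50,98])-zb)
```

```text
32.525 [0.6285 0.1959 0.1224] [179.9914   0.015   -3.036 ] 0.0337197155535685 0.0024849156140185893
base 17088 ((0.6433318257331848, 0.1952773779630661), (0.05639876797795296, 0.12115641683340073), 86.54075622558594) 0.009032199822843562
horns 5401 ((0.6336182951927185, 0.19570903480052948), (0.04176326468586922, 0.035911113023757935), 86.60096740722656)
nut stud through hole 717 [0.6722 0.194  0.0873]
rail far end y 1291 [0.1677 0.2168]
side base z 731 [-0.0006  0.0072  0.0123]
```

The rest is centred over the studs to within about 1 mm (centre 0.629, 0.196; stud midpoint 0.629, 0.196). Lowering it.

Request:
drive_tool([
  [0,0.01,-0.3,0,0,0.06],
  [0,0,-0.4,0,0,0],
  [0,0,-0.4,0,0,0],
  [0,0,-0.3,0,0,0],
  [0,0,0,0,0,0],
])

```text
t: 33.25
eef_pos: [0.6278, 0.1967, 0.0646]
ee_rot: [3.14, 0.002, -0.046]
force: [0.6, 0.3, -2.6]
width: 0.0341
```

Request:
drive_tool([
  [0,0,-0.3,0,0,0],
  [0,0,-0.3,0,0,0],
  [0,0,-0.2,0,0,0],
  [0,0,0,0,0,0],
])

```text
t: 33.75
eef_pos: [0.6281, 0.1968, 0.0334]
ee_rot: [3.141, 0.001, -0.046]
force: [0.2, -0.2, -2.9]
width: 0.0341
```

Both studs are through the holes with no side force. Lowering the last few millimetres onto the rail.

Request:
drive_tool([
  [0,0,-0.06,0,0,0],
  [0,0,-0.05,0,0,0],
  [0,0,0,0,0,0],
  [0,0,0,0,0,0],
])

```text
t: 34.25
eef_pos: [0.6287, 0.1972, 0.0301]
ee_rot: [-3.141, -0.0, -0.046]
force: [0.5, 0.8, -3.7]
width: 0.0337
```

Request:
drive_tool([
  [0,0,-0.03,0,0,0],
  [0,0,-0.03,0,0,0],
  [0,0,0,0,0,0],
  [0,0,0,0,0,0],
])

```text
t: 34.75
eef_pos: [0.6287, 0.1972, 0.0285]
ee_rot: [-3.141, -0.001, -0.046]
force: [-3.5, 0.0, 5.5]
width: 0.0339
```

Contact: the vertical force went from -3.5 N to +5.5 N, so the rest sits on the rail. Releasing and backing off straight up.

Request:
drive_tool([
  [0,0,0,0,0,0],
  [0,0,0,0,0,0],
  [0,0,0,0,0,0],
  [0,0,0,0,0,0],
], claw=0.7)

```text
t: 35.25
eef_pos: [0.6286, 0.1972, 0.0274]
ee_rot: [3.142, 0.0, -0.046]
force: [-0.1, -0.0, 0.1]
width: 0.061
```

Request:
drive_tool([
  [0,0,0.4,0,0,0],
  [0,0,0.9,0,0,0],
  [0,0,0.9,0,0,0],
  [0,0,0.9,0,0,0],
  [0,0,0.8,0,0,0],
])

```text
t: 35.88
eef_pos: [0.6289, 0.1972, 0.1866]
ee_rot: [-3.141, -0.002, -0.046]
force: [0.6, 0.1, 0.2]
width: 0.0612
```

Request:
drive_tool([
  [-0.8,0,0,0,0,0],
  [-0.8,0,0,0,0,0],
  [0,0,0,0,0,0],
  [0,0,0,0,0,0],
])

```text
t: 36.38
eef_pos: [0.5652, 0.1974, 0.1848]
ee_rot: [-3.141, -0.002, -0.045]
force: [-0.6, 1.2, -0.4]
width: 0.061
```

Run:
```python
from h import *
np.set_printoptions(precision=4,suppress=True)
s=arm.get_state(); t=s["eef_pos"]; print(s["t"],t,s["width"],s["force"],abs(s["qd"]).max())
im,d=save("wrist","s.png"); P=cloud(d,"wrist"); x,y,z=P[...,0],P[...,1],P[...,2]
c=np.array([.5898,.1983]); a=np.radians(-2.98)
u=(x-c[0])*np.cos(a)+(y-c[1])*np.sin(a); v=-(x-c[0])*np.sin(a)+(y-c[1])*np.cos(a)
m=(abs(u-.039)<.085)&(abs(v)<.033)&(z>.0385)&(z<.048); print("base",m.sum(),cv2.minAreaRect(np.c_[u[m],v[m]].astype(np.float32)),np.median(z[m]))
A=np.c_[u[m],v[m],np.ones(m.sum())]; k=np.linalg.lstsq(A,z[m],rcond=None)[0]; print("tilt",k[:2])
for uc in (-.0045,.083):
    m=(abs(u-uc)<.014)&(abs(v)<.012)&(z>.075)&(z<.1); print("stud",m.sum(),cv2.minAreaRect(np.c_[u[m],v[m]].astype(np.float32)) if m.sum()>5 else 0,z[m].max() if m.sum() else 0)
m=(u>.12)&(u<.135)&(abs(v)<.025)&(z>.03)&(z<.038); print("rail top z",m.sum(),np.median(z[m]) if m.sum() else 0)
im,d=arm.grab_frame("side")
for n in ("rest","nut","set_stud","plane","tbolt","varnish","mug","driver","mallet","offcut"):
    r=arm.landmark_of(n,"side")[:1]; print(n,[(round(q["score"],2),w(q["point"],"side")) for q in r])
```

```text
36.375 [0.5652 0.1974 0.1848] 0.061034309511027035 [-0.5576  1.2452 -0.446 ] 0.020937236538601803
base 9552 ((0.03900972008705139, 0.0008079875260591507), (0.15038184821605682, 0.05617658421397209), 0.062047041952610016) 0.042546893876301145
tilt [-0.0012 -0.0013]
stud 457 ((-0.0049400897696614265, 0.00040950626134872437), (0.013957682065665722, 0.01367158442735672), 0.41914597153663635) 0.09206074054649127
stud 565 ((0.0818999633193016, -0.00027374597266316414), (0.01345768477767706, 0.014194070361554623), 89.80926513671875) 0.09206775495174757
rail top z 335 0.03446550418305705
rest [(0.77, array([ 0.2791, -0.233 , -0.0018]))]
nut [(0.52, array([ 0.4596, -0.2119,  0.026 ]))]
set_stud [(0.58, array([0.5899, 0.2011, 0.0179]))]
plane [(0.89, array([ 0.39  ,  0.0733, -0.0028]))]
tbolt [(0.54, array([ 0.4127, -0.1361,  0.0009]))]
varnish [(0.88, array([ 0.7728,  0.01  , -0.0002]))]
mug [(0.37, array([0.774 , 0.0121, 0.0017]))]
driver [(0.56, array([ 0.3459,  0.2772, -0.0022]))]
mallet [(0.77, array([ 0.4625,  0.4652, -0.0024]))]
offcut [(0.73, array([0.7679, 0.2224, 0.0014]))]
```

All checks pass, and the arm is clear and still. Handing in.

```bash
python3 -c "
from station import arm
print(arm.job_done())"
```

```text
the job is handed in; nothing more can be done
None
```

The spring nut is caught in the rail and the neck rest is down over both studs, flat on the rail. I handed the job in at about 36 s; it gave no verdict.

**What I did**
- **Nut:** I took the grey nut from the stand, pushed it through the slot on the far side of the set stud, turned it 90° and let it go.
- **Rest:** I put the robot's left-most rest over both studs.

**Last checks (wrist camera)**
- **Nut:** it stands about 87 mm from the set stud and within 1 mm of the centreline. The two stud tops are level (92.1 mm each).
- **Rest:** its top face is at 42.5 mm and the rail's top at 34.5 mm, so it sits on the rail. Tilt is about 0.001 and it lines up with the rail. Its centre is about 44 mm from each stud.

**What went wrong or disagreed**
- **Missed grips:** two grips on the rest closed on nothing. Both cameras showed the fingertips about 28 mm above the reported TCP. I lowered the heights by 28 mm and the next grip held at 33.8 mm. The nut had been gripped before I knew this, so it was held nearer its stud's top than planned; it went in normally.
- **Tests before I found the cause:** I closed the fingers lower and shifted them sideways at the rest, and pressed them down towards its base and the bench. No contact force showed. The rest may have shifted by a few millimetres.
- **Bystanders:** I never touched them on purpose. The final network check found plane, bolt, jar, driver, mallet and offcut at plausible places, but I didn't compare these with their positions at the start. It mistook the jar for the mug, and for "rest" and "nut" it gave the look-alikes, so those three readings say nothing.

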